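# Token-tin pyramid from stacked trays

### The arm

A 7-joint arm with a two-finger parallel gripper is mounted at the origin on the work surface. World frame = base frame: x ahead of the robot, y to its left, z up, the work surface at z = 0. Lengths are in mm, angles in degrees, forces in N, time in s.
With the tool pointing down it reaches from about 350 to 900 mm from the base axis. Payload 19.9 kg.
Tool frame: the origin (TCP) lies between the finger pads; the fingertips stand 19 mm ahead of it and the grasp point (between the pads) is the TCP; z points along the fingers, y is the line along which they close (so a half turn about z gives the same grasp; the last joint's range is limited). The gripper opens to 85 mm and grips with 20 to 120 N. Pads are 22 mm wide; open, the fingers measure 114 mm over their backs; the gripper's body (76 mm by 85 mm) begins 54 mm behind the grasp point. The pads swing forward as they close: fully open they stand 13 mm farther back than shut.
Start: joints at [-77.034, 23.915, -0.59, 92.452, 0.269, 63.638, -3.037], TCP at [165.371, 602.707, 250.26] pointing down, gripper open.
Joint ranges: [-161.28, 161.28], [-22.2, 115.67], [-73.04, 71.86], [3.21, 147.25], [-68.34, 248.33], [10.77, 114.83], [-161.83, 161.83]. Speed limits (degrees/s): [108.29, 108.29, 136.94, 136.94, 172.46, 172.46, 172.46].

### API

Orientations are given as a 3x3 rotation matrix whose columns are the frame's x, y, z axes.
In Python, from workcell import sense, read_camera, get_calibration, close_job, spot_in, silhouettes, mark_of gives the robot as it stands. The module is installed in compiled form; this text tells all that it offers.
- The arm moves only by the tool drive_tool, never from a script. Its arguments are lists of equal length, an entry for each row: "turn": the turn, a rotation vector about the tool's x, y, z in rad, a list of three; "translation": the shift along the tool's x, y, z in m, a list of three; "grip": the closure, from -1 (fully open) to 1 (shut). A call has 1 to 20 rows; each row is the pose to reach, as a shift and turn from the pose commanded when the call began, along the tool's axes at that moment; what a row does not reach only later rows make up. A row lasts 1/12 s, in which the tool goes at most 41.7 mm and 7.16 degrees, less where a joint would pass 70% of its speed; a pose out of reach is approached as far as the arm can. A call with a gripper value outside its range is refused whole. The fingers move at their own pace and stop on an object; "grip_force" is the grip in N (left out, the last holds). Time passes only in rows, so rows that repeat a pose let the fingers close. It gives the time, the measured TCP pose, the force, the opening and the grip force at its end, in the units of the state.
- sense(): the state, without advancing time (a new reading comes with each control period).
- read_camera(name): name is "scene" or "top"; returns (picture, depth): 384x512x3 uint8, red, green, blue; 384x512 float32, mm along the optical axis (not along the pixel's ray), 0 where there is no reading.
- get_calibration(name): a dict with "fx", "fy", "cx", "cy" (pixels), "extrinsics" (4x4, takes a point from world to camera coordinates). Camera axes: x right, y down, z forward; pixel columns grow to the right and rows downward; lengths in mm; the calibration is good to about 2 mm. A picture is of the moment at which its call begins. get_calibration takes no time and is no camera call.
- close_job(): hands the job in; it is judged then, once.
Trained networks look in the newest picture that a camera, given by its name, has taken for a name from the list of things; names that differ only in an ending like _2 or _b are one class to them, and where a whole thing is asked for, a point or a joint stands for the part that bears it (a point fixed in the world has none). Each returns a list of dicts, best first, with "conf" (0 to 1); they miss things now and then, are a little off and sometimes report something else, mostly with a low value. They report only what shows in the picture. A call takes as long as a camera call.
- spot_in(camera, label): "box" ([left, top, width, height] in pixels, round what is visible of it).
- silhouettes(camera, label): "region" (384x512 bool, what is visible of it) and "box" ([left, top, width, height] in pixels, round what is visible of it).
- mark_of(camera, label): "xy" ([column, row] in pixels: a listed point, or the origin of a listed thing).
The state is a dict: "t": time; "joints": joint angles; "joint_vel": joint speeds; "joint_efforts": joint torques, N m; "ee_pos": TCP position; "eef_rot": TCP orientation; "ft_force": force on the tool from outside, world axes, zero at the start; "wrist_torque": the same for the moment, N m; "grip_width": opening from 0.0 (shut) to 1.0 (fully open); "grasp_force": force on a finger pad.
Only numpy, scipy, OpenCV 4.12 (cv2) and the standard library are available. Lean on these libraries where they do the work, as an engineer would, in place of code of your own. Each camera call takes 0.05 s, during which the arm holds its last target. There are 200 camera calls.

### The job

Build a pyramid of all the steel tins on the wooden cradle: fill its bottom row of three first, then saddle the others into the gaps of the layer below, tins lying with their ends in line, as high as the number of tins goes. The tins are in two stacked grey trays: lift the upper tray off and stand it on the shelf to get at those in the lower one, and when the trays are empty stack the upper one back squarely on the lower one. Do not knock the paperweight, figurine, coaster or controller about.

Things in the scene. Friction and masses are not known exactly. Their poses are not given: they have to be found in the camera images.
- tin0: plain steel tin, closed cylinder, 56 mm diameter, 62 mm long, about 150 g; all tins are alike, some may be absent (None). Starts lying in the upper tray, axis across the tray. Origin: its centre; x: the cylinder's axis (it may roll about it). Pick it from above by its two flat ends: neighbours in a row lie 4 mm from its round side.
- tin1: plain steel tin, closed cylinder, 56 mm diameter, 62 mm long, about 150 g; all tins are alike, some may be absent (None). Starts lying in the upper tray, axis across the tray. Origin: its centre; x: the cylinder's axis (it may roll about it). Pick it from above by its two flat ends: neighbours in a row lie 4 mm from its round side.
- tin2: plain steel tin, closed cylinder, 56 mm diameter, 62 mm long, about 150 g; all tins are alike, some may be absent (None). Starts lying in the upper tray, axis across the tray. Origin: its centre; x: the cylinder's axis (it may roll about it). Pick it from above by its two flat ends: neighbours in a row lie 4 mm from its round side.
- tin3: plain steel tin, closed cylinder, 56 mm diameter, 62 mm long, about 150 g; all tins are alike, some may be absent (None). Starts lying in the lower tray, axis across the tray. Origin: its centre; x: the cylinder's axis (it may roll about it). Pick it from above by its two flat ends: neighbours in a row lie 4 mm from its round side.
- tin4: plain steel tin, closed cylinder, 56 mm diameter, 62 mm long, about 150 g; all tins are alike, some may be absent (None). Starts lying in the lower tray, axis across the tray. Origin: its centre; x: the cylinder's axis (it may roll about it). Pick it from above by its two flat ends: neighbours in a row lie 4 mm from its round side.
- tin5: plain steel tin, closed cylinder, 56 mm diameter, 62 mm long, about 150 g; all tins are alike, some may be absent (None). Starts lying in the lower tray, axis across the tray. Origin: its centre; x: the cylinder's axis (it may roll about it). Pick it from above by its two flat ends: neighbours in a row lie 4 mm from its round side.
- tray: upper stacking tray, grey polypropylene, loose, 0.3 kg empty; starts stacked on the lower tray with up to three tins in it. Origin: centre of its underside; z up; length along y. Base block 64 (x) by 200 (y) by 22 mm high. Seats at y = -60, 0, 60 mm between low round ribs (tops 33 mm up) hold tins with their axes along x, 51 mm above the underside.
- tray_grip (a point): point on the upper tray 15 mm above its underside, at the middle of its base block: empty, the tray can be lifted by pinching the block here from above across its 64 mm width (tray's x).
- dock: lower stacking tray, same shape and axes as the upper (origin: centre of its underside), screwed to the shelf, tins in some seats. Both trays have upright cheeks at y = +-90 to 100 mm, 64 mm wide, 86 mm high; thin lugs outside them rise to 95 mm and reach y = +-110, x = +-42 mm.
- dock_top (a point): fixed to the lower tray, 86 mm above its origin: where the origin of the upper tray is when stacked, standing on the cheek tops inside the lugs with 5 mm play all round; either way round is right.
- cradle: display cradle of darker wood, fixed to the shelf, 78 mm (x) by 216 mm (y), base 22 mm high, with three seats between low round ribs (tops 33 mm) and 40 mm high end stops at y = +-95 to 105 mm. Origin: centre of its underside; z up; the row of seats runs along its y, tins lie in it with their axes along its x.
- seat0 (a point): where the centre of a tin lies in seat 0 of the cradle's bottom row (cradle frame: y = -60 mm, 51 mm up)
- seat1 (a point): where the centre of a tin lies in seat 1 of the cradle's bottom row (cradle frame: y = 0 mm, 51 mm up)
- seat2 (a point): where the centre of a tin lies in seat 2 of the cradle's bottom row (cradle frame: y = 60 mm, 51 mm up)
- saddle0 (a point): where the centre of a second-layer tin lies, saddled in the gap between the tins in seats 0 and 1 (y = -30 mm, 98 mm up)
- saddle1 (a point): where the centre of a second-layer tin lies, saddled in the gap between the tins in seats 1 and 2 (y = 30 mm, 98 mm up)
- peak (a point): where the centre of the top tin lies, saddled on the two second-layer tins (y = 0, 145 mm up)
- paperweight: bystander: domed clear glass paperweight, 76 mm in diameter, 50 mm high, 450 g. Origin: centre of its underside
- figurine: bystander: chunky white plastic figurine, 50 by 60 mm base, 102 mm high. Origin: centre of its underside
- coaster: bystander: round steel coaster, 100 mm in diameter, 5 mm thick. Origin: centre of its underside
- pad_a: bystander: orange games controller lying flat, about 140 mm wide, 75 mm deep, 40 mm high. Origin: centre of its underside

How it is judged (in metres and radians):
On the way, in this order (a step that is already met when the one before it is completed fails the run):
1. the upper tray has been lifted off and stands level on the shelf, clear of the lower tray (horizontal distance between tray and dock above 0.08 m and height (world z) of tray below 0.006 m and angle between tray's own z axis and vertical below 0.05 rad and linear speed of tray below 0.02 m/s), for 0.2 s.
2. every tin is out of the trays and in its place in the pyramid ((distance between tin0 and seat0 below 0.016 m or distance between tin0 and seat1 below 0.016 m or distance between tin0 and seat2 below 0.016 m or distance between tin0 and saddle0 below 0.016 m or distance between tin0 and saddle1 below 0.016 m or distance between tin0 and peak below 0.016 m) and angle between the x axis of each of tin0, tin1, tin2, tin3, tin4, tin5 and the x axis of cradle, either way round below 0.2 rad and linear speed of each of tin0, tin1, tin2, tin3, tin4, tin5 below 0.03 m/s and (distance between tin1 and seat0 below 0.016 m or distance between tin1 and seat1 below 0.016 m or distance between tin1 and seat2 below 0.016 m or distance between tin1 and saddle0 below 0.016 m or distance between tin1 and saddle1 below 0.016 m or distance between tin1 and peak below 0.016 m) and (distance between tin2 and seat0 below 0.016 m or distance between tin2 and seat1 below 0.016 m or distance between tin2 and seat2 below 0.016 m or distance between tin2 and saddle0 below 0.016 m or distance between tin2 and saddle1 below 0.016 m or distance between tin2 and peak below 0.016 m) and (distance between tin3 and seat0 below 0.016 m or distance between tin3 and seat1 below 0.016 m or distance between tin3 and seat2 below 0.016 m or distance between tin3 and saddle0 below 0.016 m or distance between tin3 and saddle1 below 0.016 m or distance between tin3 and peak below 0.016 m) and (distance between tin4 and seat0 below 0.016 m or distance between tin4 and seat1 below 0.016 m or distance between tin4 and seat2 below 0.016 m or distance between tin4 and saddle0 below 0.016 m or distance between tin4 and saddle1 below 0.016 m or distance between tin4 and peak below 0.016 m) and (distance between tin5 and seat0 below 0.016 m or distance between tin5 and seat1 below 0.016 m or distance between tin5 and seat2 below 0.016 m or distance between tin5 and saddle0 below 0.016 m or distance between tin5 and saddle1 below 0.016 m or distance between tin5 and peak below 0.016 m)), for 0.2 s.
At the end, for the whole second after the job is handed in: Each tin lies within 16 mm of a seat, saddle or peak place, axis within 0.2 rad of the cradle's x; the upper tray is stacked level on the lower one, centred within 11 mm, squared within 0.12 rad, its underside 80 to 91 mm above the lower tray's; all at rest (all of step 2 and horizontal distance between tray and dock below 0.011 m and z of tray in the frame of dock between 0.08 and 0.091 m and angle between tray's own z axis and vertical below 0.06 rad and angle between the y axis of tray and the y axis of dock, either way round below 0.12 rad and linear speed of tray below 0.03 m/s); the robot touches nothing.
It fails at once if the paperweight is knocked about (moved more than 60 mm or tipped over) (distance of paperweight from where it was at the start of the episode above 0.06 m or angle between paperweight's own z axis and vertical above 0.7 rad).
It fails at once if the figurine is knocked about (moved more than 60 mm or tipped over) (distance of figurine from where it was at the start of the episode above 0.06 m or angle between figurine's own z axis and vertical above 0.7 rad).
It fails at once if the coaster is knocked about (moved more than 60 mm or tipped over) (distance of coaster from where it was at the start of the episode above 0.06 m or angle between coaster's own z axis and vertical above 0.7 rad).
It fails at once if the controller is knocked about (moved more than 60 mm or tipped over) (distance of pad_a from where it was at the start of the episode above 0.06 m or angle between pad_a's own z axis and vertical above 0.7 rad).
Of tin0, tin1, tin2, tin3, tin4, tin5 only 4 to 6 are there at a start; the rules pass over those that are not, and their reading is None.
At some moment in a run one of tray may be knocked a few centimetres aside while the robot is not near it.
Once in a run the grip may slacken for a moment while it holds something.
It also fails if it takes over 210 s, if anything falls off the work surface, if the arm or the gripper's body presses on something with over 40 N, if the wrist force passes 120 N, or if a joint passes its speed limit or range.

## Working session

There is one attempt and no reset: what is moved stays moved. The work goes in short steps, Python scripts to look and compute and a tool call to move; the robot and the scene stay as the last step left them, time stands still between calls to the robot, and variables do not carry over. Pictures are saved under pics/ and viewed, at most 14 in all, crops included, and the job is handed in when it is done.

Besides the shell and the picture viewer there is one more tool, called after "Emit:" as name(argument=value, ...), one argument or row to a line, values as JSON. drive_tool: Moves the arm, as the interface text tells. Its arguments: {"type":"object","properties":{"turn":{"type":"array","items":{"type":"array","items":{"type":"number"}}},"translation":{"type":"array","items":{"type":"array","items":{"type":"number"}}},"grip":{"type":"array","items":{"type":"number"}},"grip_force":{"type":"number"}},"required":["turn","translation","grip"]}

```bash
mkdir -p pics; cat > h.py <<'E'
import numpy as np, cv2
from workcell import *
def cloud(cam):
    p,d=read_camera(cam); c=get_calibration(cam); E=np.array(c["extrinsics"])
    v,u=np.mgrid[:384,:512]
    X=np.stack([(u-c["cx"])/c["fx"]*d,(v-c["cy"])/c["fy"]*d,d],-1)
    W=(X-E[:3,3])@E[:3,:3]
    W[d==0]=np.nan
    return p,d,W
def px(cam,P):
    c=get_calibration(cam); E=np.array(c["extrinsics"]); q=E[:3,:3]@np.array(P)+E[:3,3]
    return [c["fx"]*q[0]/q[2]+c["cx"],c["fy"]*q[1]/q[2]+c["cy"]]
def st():
    s=sense(); print({k:np.round(s[k],3).tolist() for k in ("t","ee_pos","eef_rot","ft_force","grip_width","grasp_force","joints")})
E
python3 - <<'E'
from h import *
st()
for cam in ("top","scene"):
    p,d,W=cloud(cam); cv2.imwrite(f"pics/{cam}0.png",p[...,::-1]); np.save(f"{cam}0.npy",W)
    c=get_calibration(cam);print(cam,np.round(c["extrinsics"],2).tolist(),c["fx"])
    for n in ("tin0","tray","dock","cradle","paperweight","figurine","coaster","pad_a"):
        for r in silhouettes(cam,n)[:6]:
            w=W[r["region"]]; w=w[~np.isnan(w[:,0])]
            if r["conf"]>.3 and len(w): print(n,round(r["conf"],2),np.array(r["box"]).astype(int).tolist(),"med",np.median(w,0).round(),"lo",np.percentile(w,2,0).round(),"hi",np.percentile(w,98,0).round())
E
```

```text
{'t': 0.0, 'ee_pos': [165.281, 602.403, 249.656], 'eef_rot': [[-0.964, 0.265, -0.0], [0.265, 0.964, -0.001], [-0.0, -0.001, -1.0]], 'ft_force': [0.69, -0.58, 0.031], 'grip_width': 0.999, 'grasp_force': 0.0, 'joints': [-77.035, 23.948, -0.592, 92.487, 0.27, 63.638, -3.036]}
top [[-0.01, -1.0, 0.02, -12.75], [-1.0, 0.01, -0.09, 571.65], [0.09, -0.02, -1.0, 1279.76], [0.0, 0.0, 0.0, 1.0]] 432.36077408001194
tin0 0.73 [352, 207, 21, 25] med [ 485. -284.  159.] lo [ 456. -313.  136.] hi [ 518. -260.  166.]
tin0 0.7 [371, 216, 27, 20] med [ 474. -341.  159.] lo [ 444. -370.  134.] hi [ 503. -318.  166.]
tin0 0.52 [345, 232, 17, 0] med [ 453. -275.   70.] lo [ 447. -296.   33.] hi [ 459. -257.   81.]
tray 0.64 [324, 196, 86, 48] med [ 486. -246.  160.] lo [ 423. -400.   95.] hi [ 540. -179.  183.]
tray 0.64 [126, 208, 73, 33] med [480. 294.  24.] lo [440. 188.  16.] hi [522. 393.  41.]
dock 0.54 [319, 200, 74, 41] med [ 485. -187.   84.] lo [ 421. -383.   -1.] hi [ 540. -173.  119.]
cradle 0.94 [125, 207, 74, 33] med [480. 294.  24.] lo [437. 187.   0.] hi [525. 395.  41.]
paperweight 0.95 
[... 1446 characters left out ...]
436. 183.   3.] hi [525. 390.  41.]
cradle 0.91 [278, 113, 77, 48] med [489. 286.  24.] lo [433. 183.   1.] hi [525. 390.  41.]
cradle 0.38 [214, 143, 26, 27] med [380.  38.  36.] lo [345.  14.   7.] hi [399.  73.  51.]
paperweight 0.63 [210, 143, 28, 22] med [380.  38.  37.] lo [345.  14.  14.] hi [399.  74.  51.]
paperweight 0.39 [284, 114, 76, 51] med [488. 280.  24.] lo [436. 183.   3.] hi [524. 388.  40.]
figurine 0.58 [348, 167, 39, 36] med [714. 209.  53.] lo [652. 191.   0.] hi [736. 263. 101.]
coaster 0.84 [312, 235, 45, 36] med [775.  39.   6.] lo [737.  -7.   3.] hi [807.  84.   9.]
pad_a 0.72 [180, 285, 48, 58] med [ 736. -267.   29.] lo [ 655. -339.   13.] hi [ 772. -221.   43.]
```

```bash
python3 - <<'E'
from h import *
a=cv2.imread("pics/top0.png")[90:290,100:430]; b=cv2.imread("pics/scene0.png")[90:350,40:400]
a=cv2.resize(a,None,fx=2.4,fy=2.4,interpolation=3)[:290*2];
cv2.imwrite("pics/a.png",a[:, :800]); cv2.imwrite("pics/b.png",cv2.resize(b,None,fx=2.2,fy=2.2,interpolation=3))
W=np.concatenate([np.load("top0.npy").reshape(-1,3),np.load("scene0.npy").reshape(-1,3)])
Wt=np.load("top0.npy").reshape(-1,3); Ws=np.load("scene0.npy").reshape(-1,3)
def rect(n,W,x0,x1,y0,y1,z0,z1):
    m=(W[:,0]>x0)&(W[:,0]<x1)&(W[:,1]>y0)&(W[:,1]<y1)&(W[:,2]>z0)&(W[:,2]<z1)
    r=cv2.minAreaRect(W[m][:,:2].astype(np.float32)); print(n,m.sum(),np.round(r[0],1),np.round(r[1],1),round(r[2],2))
for nm,w in (("top",Wt),("scene",Ws)):
    rect(nm+" cradle base",w,400,560,150,430,14,28)
    rect(nm+" cradle stops",w,400,560,150,430,35,45)
    rect(nm+" tray cheektops",w,380,600,-460,-140,166,186)
    rect(nm+" tray lower",w,380,600,-460,-140,100,112)
    rect(nm+" lower",w,380,600,-460,-140,70,92)
    # cluster tins by high points
    m=(w[:,0]>380)&(w[:,0]<600)&(w[:,1]>-460)&(w[:,1]<-140)
    for z0,z1 in((160,168),(168,185),(150,160)):
        q=w[m&(w[:,2]>z0)&(w[:,2]<z1)]; print(z0,len(q),np.histogram(q[:,1],np.arange(-440,-150,20))[0])
E
```

```text
top cradle base 1223 [480.6 292.9] [216.3  78. ] 83.32
top cradle stops 201 [481.4 292.9] [211.2  69.1] 82.86
top tray cheektops 484 [ 484.3 -290.5] [221.9  84.3] 75.67
top tray lower 331 [ 485.4 -283.3] [206.3  68.7] 77.46
top lower 143 [ 482.9 -289. ] [221.5  84.3] 76.14
160 540 [  0   0  61  50 137  35  32 143  26   0   0   8  40   8]
168 414 [  0  17 154  46   3   0   0   0   0   0   0  43 130  21]
150 437 [  0   0  12  77  34 105  53  37 101   3   0   0  11   4]
scene cradle base 973 [479.9 290.3] [219.3  81.1] 82.99
scene cradle stops 184 [479.4 289.8] [212.9  72.8] 83.08
scene tray cheektops 684 [ 482.5 -292.2] [220.3  89.2] 75.89
scene tray lower 743 [ 483.8 -293.1] [200.   66.6] 76.75
scene lower 480 [ 492.7 -293.8] [219.9  62.7] 75.87
160 858 [  0  15  83  66 235  42  81 214  30   0   0  46  46   0]
168 629 [  0  59 211  59   0   0   0   0   0   0   0  96 196   8]
150 649 [  0  12  20 144  53 105 135  50  85   0   0  34  11   0]
```

View pics/a.png

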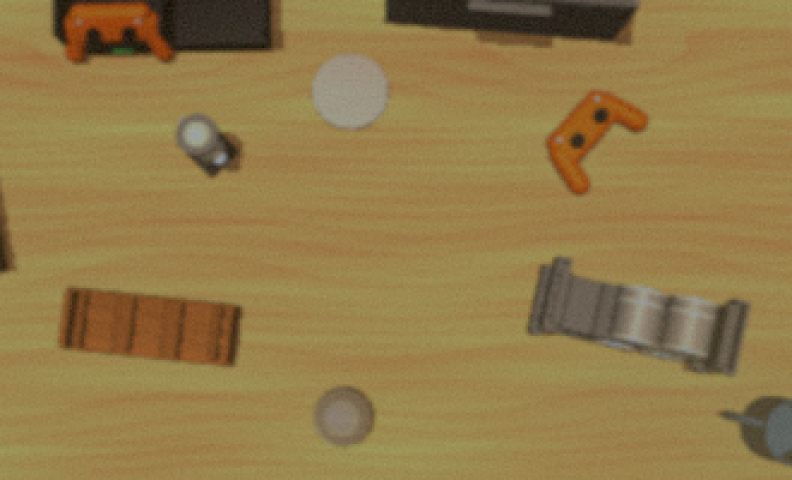

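View pics/b.png

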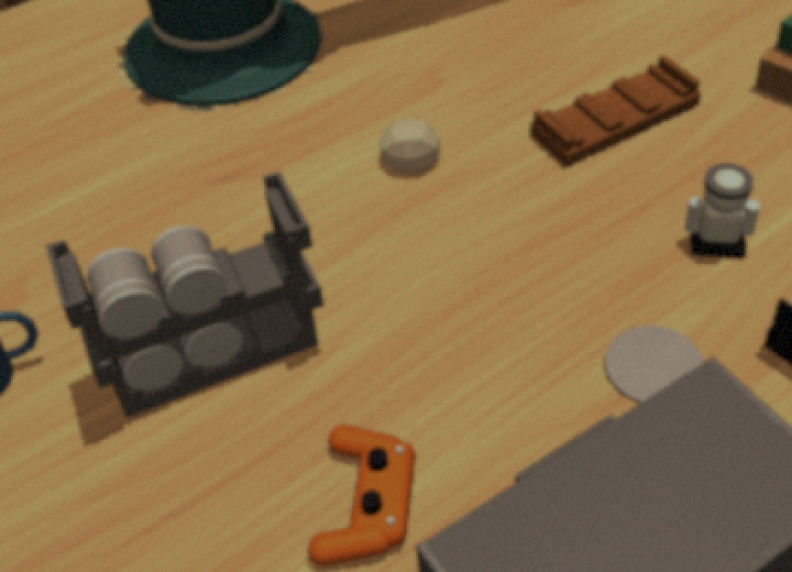

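The top view shows the cradle at left (crop 150,325), and the stacked trays at right (crop 640,315) with two tins in the upper tray's middle and −y seats. The scene view shows two more tins below in the same seats, with the +y seats empty.

```bash
cat >> h.py <<'E'
from scipy.spatial.transform import Rotation as Ro
def Rt(yaw):
    a=np.radians(yaw); c,s=np.cos(a),np.sin(a)
    return np.array([[c,s,0],[s,-c,0],[0,0,-1.]])
def go(*T):
    s=sense(); R=np.array(s["eef_rot"]); p=np.array(s["ee_pos"])
    print("at",p.round(1),"yaw",np.degrees(np.arctan2(R[1,0],R[0,0])).round(2),"F",np.round(s["ft_force"],1),"w",round(s["grip_width"],3),"gf",round(s["grasp_force"],1),"t",round(s["t"],1),"j7",round(s["joints"][6]))
    for x,y,z,yaw in T:
        print([x,y,z,yaw],"shift",((R.T@(np.array([x,y,z])-p))/1000).round(4).tolist(),"turn",Ro.from_matrix(R.T@Rt(yaw)).as_rotvec().round(4).tolist())
YT,YC=75.9,83.1
T=np.array([483.4,-291.4]); C=np.array([480.3,291.7])
d=lambda y:np.array([np.cos(np.radians(y)),np.sin(np.radians(y))])
def tp(y,z): return [*(T+d(YT)*y),z,YT]
def cp(y,z): return [*(C+d(YC)*y),z,YC]
E
python3 -c "
from h import *
go([480,100,250,YT],tp(0,250))"
```

```text
at [165.4 602.7 250.3] yaw 164.66 F [1.2 0.1 0.3] w 0.999 gf 0.0 t 0.9 j7 -3
[480, 100, 250, 75.9] shift [-0.4364, -0.4015, 0.0003] turn [-0.0, 0.0001, 1.5491]
[np.float64(483.4), np.float64(-291.4), 250, 75.9] shift [-0.5433, -0.7781, 0.0003] turn [-0.0, 0.0001, 1.5491]
```

Emit:
drive_tool(
  turn=[
    [0,0,1.549],
    [0,0,1.549],
    [0,0,1.549],
    [0,0,1.549],
    [0,0,1.549],
    [0,0,1.549],
    [0,0,1.549],
    [0,0,1.549],
    [0,0,1.549],
    [0,0,1.549],
    [0,0,1.549],
    [0,0,1.549],
    [0,0,1.549],
    [0,0,1.549],
    [0,0,1.549],
    [0,0,1.549],
    [0,0,1.549],
    [0,0,1.549],
    [0,0,1.549],
    [0,0,1.549],
  ],
  translation=[
    [-0.436,-0.402,0],
    [-0.436,-0.402,0],
    [-0.436,-0.402,0],
    [-0.436,-0.402,0],
    [-0.436,-0.402,0],
    [-0.436,-0.402,0],
    [-0.436,-0.402,0],
    [-0.436,-0.402,0],
    [-0.436,-0.402,0],
    [-0.436,-0.402,0],
    [-0.436,-0.402,0],
    [-0.436,-0.402,0],
    [-0.436,-0.402,0],
    [-0.543,-0.778,0],
    [-0.543,-0.778,0],
    [-0.543,-0.778,0],
    [-0.543,-0.778,0],
    [-0.543,-0.778,0],
    [-0.543,-0.778,0],
    [-0.543,-0.778,0],
  ],
  grip=[-1,-1,-1,-1,-1,-1,-1,-1,-1,-1,-1,-1,-1,-1,-1,-1,-1,-1,-1,-1],
  grip_force=60,
)

```text
t: 2.57
ee_pos: [472.8, -149.6, 250.7]
eef_rot: [[0.243, 0.97, 0.001], [0.97, -0.243, 0.0], [0.0, 0.001, -1.0]]
ft_force: [1.3, 0.7, 0.2]
grip_width: 0.998
grasp_force: 0.0
```

```bash
python3 -c "
from h import *
go(tp(0,200),tp(0,137))"
```

```text
at [ 472.8 -149.6  250.7] yaw 75.93 F [1.3 0.7 0.2] w 0.998 gf 0.0 t 2.6 j7 10
[np.float64(483.4), np.float64(-291.4), 200, 75.9] shift [-0.135, 0.0447, 0.0507] turn [0.0009, -0.0005, 0.0006]
[np.float64(483.4), np.float64(-291.4), 137, 75.9] shift [-0.135, 0.0447, 0.1137] turn [0.0009, -0.0005, 0.0006]
```

Emit:
drive_tool(
  turn=[
    [0,0,0],
    [0,0,0],
    [0,0,0],
    [0,0,0],
    [0,0,0],
    [0,0,0],
    [0,0,0],
    [0,0,0],
  ],
  translation=[
    [-0.135,0.045,0.05],
    [-0.135,0.045,0.05],
    [-0.135,0.045,0.05],
    [-0.135,0.045,0.05],
    [-0.135,0.045,0.05],
    [-0.135,0.045,0.05],
    [-0.135,0.045,0.05],
    [-0.135,0.045,0.05],
  ],
  grip=[-1,-1,-1,-1,-1,-1,-1,-1],
)

```text
t: 3.23
ee_pos: [484.2, -288.5, 200.7]
eef_rot: [[0.242, 0.97, 0.001], [0.97, -0.242, 0.0], [0.001, 0.001, -1.0]]
ft_force: [-0.4, -0.1, -0.3]
grip_width: 0.998
grasp_force: 0.0
```

```bash
python3 -c "
from h import *
go(tp(0,137),tp(0,260))"
```

```text
at [ 484.2 -288.5  200.7] yaw 75.99 F [-0.4 -0.1 -0.3] w 0.998 gf 0.0 t 3.2 j7 31
[np.float64(483.4), np.float64(-291.4), 137, 75.9] shift [-0.0031, -0.0001, 0.0637] turn [0.0006, -0.0005, 0.0016]
[np.float64(483.4), np.float64(-291.4), 260, 75.9] shift [-0.003, -0.0, -0.0593] turn [0.0006, -0.0005, 0.0016]
```

Emit:
drive_tool(
  turn=[
    [0,0,0],
    [0,0,0],
    [0,0,0],
    [0,0,0],
    [0,0,0],
    [0,0,0],
    [0,0,0],
    [0,0,0],
    [0,0,0],
    [0,0,0],
    [0,0,0],
    [0,0,0],
    [0,0,0],
  ],
  translation=[
    [-0.003,0,0.03],
    [-0.003,0,0.05],
    [-0.003,0,0.064],
    [-0.003,0,0.064],
    [-0.003,0,0.064],
    [-0.003,0,0.064],
    [-0.003,0,0.064],
    [-0.003,0,0.064],
    [-0.003,0,0.064],
    [-0.003,0,0.064],
    [-0.003,0,0.064],
    [-0.003,0,0.064],
    [-0.003,0,0.064],
  ],
  grip=[-1,-1,-1,-1,1,1,1,1,1,1,1,1,1],
)

```text
t: 4.32
ee_pos: [483.7, -292.4, 137.8]
eef_rot: [[0.243, 0.97, 0.002], [0.97, -0.243, -0.0], [0.0, 0.002, -1.0]]
ft_force: [-1.8, 4.3, 8.1]
grip_width: 0.719
grasp_force: 63.9
```

```bash
python3 -c "
from h import *
go([483,-291,250,YT],[480,0,250,YT],cp(-60,200),cp(-60,51))"
```

```text
at [ 483.7 -292.4  137.8] yaw 75.93 F [-1.8  4.3  8.1] w 0.719 gf 63.9 t 4.3 j7 35
[483, -291, 250, 75.9] shift [0.0012, -0.0008, -0.1122] turn [0.0019, -0.0004, 0.0006]
[480, 0, 250, 75.9] shift [0.2827, -0.0744, -0.1122] turn [0.0019, -0.0004, 0.0006]
[np.float64(473.0917896699212), np.float64(232.13455948423325), 200, 83.1] shift [0.5062, -0.1376, -0.0622] turn [0.0019, -0.0003, -0.1251]
[np.float64(473.0917896699212), np.float64(232.13455948423325), 51, 83.1] shift [0.5062, -0.1379, 0.0868] turn [0.0019, -0.0003, -0.1251]
```

Emit:
drive_tool(
  turn=[
    [0,0,0],
    [0,0,0],
    [0,0,0],
    [0,0,0],
    [0,0,-0.125],
    [0,0,-0.125],
    [0,0,-0.125],
    [0,0,-0.125],
    [0,0,-0.125],
    [0,0,-0.125],
    [0,0,-0.125],
    [0,0,-0.125],
    [0,0,-0.125],
    [0,0,-0.125],
    [0,0,-0.125],
    [0,0,-0.125],
    [0,0,-0.125],
    [0,0,-0.125],
    [0,0,-0.125],
    [0,0,-0.125],
  ],
  translation=[
    [0,0,-0.03],
    [0,0,-0.07],
    [0,0,-0.11],
    [0.01,0,-0.11],
    [0.506,-0.138,-0.062],
    [0.506,-0.138,-0.062],
    [0.506,-0.138,-0.062],
    [0.506,-0.138,-0.062],
    [0.506,-0.138,-0.062],
    [0.506,-0.138,-0.062],
    [0.506,-0.138,-0.062],
    [0.506,-0.138,-0.062],
    [0.506,-0.138,-0.062],
    [0.506,-0.138,-0.062],
    [0.506,-0.138,-0.062],
    [0.506,-0.138,-0.062],
    [0.506,-0.138,-0.062],
    [0.506,-0.138,-0.062],
    [0.506,-0.138,-0.062],
    [0.506,-0.138,-0.062],
  ],
  grip=[1,1,1,1,1,1,1,1,1,1,1,1,1,1,1,1,1,1,1,1],
)

```text
t: 5.98
ee_pos: [472.6, 231.2, 198.9]
eef_rot: [[0.121, 0.993, 0.001], [0.993, -0.121, 0.0], [0.0, 0.001, -1.0]]
ft_force: [0.1, -0.3, -1.9]
grip_width: 0.722
grasp_force: 66.7
```

```bash
python3 -c "
from h import *
go(cp(-60,90),cp(-60,52))"
```

```text
at [472.6 231.2 198.9] yaw 83.03 F [ 0.1 -0.3 -1.9] w 0.722 gf 66.7 t 6.0 j7 -26
[np.float64(473.0917896699212), np.float64(232.13455948423325), 90, 83.1] shift [0.001, 0.0003, 0.1089] turn [0.0007, -0.0002, -0.0013]
[np.float64(473.0917896699212), np.float64(232.13455948423325), 52, 83.1] shift [0.001, 0.0003, 0.1469] turn [0.0007, -0.0002, -0.0013]
```

Emit:
drive_tool(
  turn=[
    [0,0,0],
    [0,0,0],
    [0,0,0],
    [0,0,0],
    [0,0,0],
    [0,0,0],
    [0,0,0],
    [0,0,0],
    [0,0,0],
    [0,0,0],
    [0,0,0],
    [0,0,0],
    [0,0,0],
    [0,0,0],
  ],
  translation=[
    [0.001,0,0.04],
    [0.001,0,0.08],
    [0.001,0,0.12],
    [0.001,0,0.135],
    [0.001,0,0.146],
    [0.001,0,0.146],
    [0.001,0,0.146],
    [0.001,0,0.146],
    [0.001,0,0.146],
    [0.001,0,0.146],
    [0.001,0,0.11],
    [0.001,0,0.07],
    [0.001,0,0.03],
    [0.001,0,0],
  ],
  grip=[1,1,1,1,1,1,-1,-1,-1,-1,-1,-1,-1,-1],
)

```text
t: 7.15
ee_pos: [472.9, 232.7, 201.6]
eef_rot: [[0.121, 0.993, 0.002], [0.993, -0.121, 0.001], [0.001, 0.002, -1.0]]
ft_force: [1.0, 1.2, 1.1]
grip_width: 1.002
grasp_force: 0.0
```

```bash
cat >> h.py <<'E'
def tins(cam,roi,name=None):
    "tops: connected bits of high points; roi x0,x1,y0,y1,z0,z1"
    p,dd,W=cloud(cam); x0,x1,y0,y1,z0,z1=roi
    m=(W[...,0]>x0)&(W[...,0]<x1)&(W[...,1]>y0)&(W[...,1]<y1)&(W[...,2]>z0)&(W[...,2]<z1)
    n,L,S,_=cv2.connectedComponentsWithStats(m.astype(np.uint8))
    for i in range(1,n):
        if S[i,4]>25:
            q=W[L==i]; r=cv2.minAreaRect(q[:,:2].astype(np.float32)); print(cam,S[i,4],"rect",np.round(r[0],1),np.round(r[1],1),round(r[2],1),"zmax",np.percentile(q[:,2],95).round(1))
    if name: cv2.imwrite(f"pics/{name}.png",cv2.resize(p[...,::-1],(800,600),interpolation=3))
E
python3 -c "
from h import *
go(tp(-60,250),tp(-60,200))
for c in('top','scene'): tins(c,(400,560,150,430,55,100))"
```

```text
at [472.9 232.7 201.6] yaw 83.03 F [1.  1.2 1.1] w 1.002 gf 0.0 t 7.2 j7 -26
[np.float64(468.78309929283864), np.float64(-349.5923209170848), 250, 75.9] shift [-0.5784, 0.0666, -0.049] turn [0.0016, -0.0014, 0.1245]
[np.float64(468.78309929283864), np.float64(-349.5923209170848), 200, 75.9] shift [-0.5785, 0.0665, 0.001] turn [0.0016, -0.0014, 0.1245]
top 305 rect [474.2 229.4] [47.5 61.4] 83.0 zmax 80.4
scene 403 rect [471.6 230.3] [55.3 68. ] 83.4 zmax 79.3
```

Emit:
drive_tool(
  turn=[
    [0,0,0],
    [0,0,0.124],
    [0,0,0.124],
    [0,0,0.124],
    [0,0,0.124],
    [0,0,0.124],
    [0,0,0.124],
    [0,0,0.124],
    [0,0,0.124],
    [0,0,0.124],
    [0,0,0.124],
    [0,0,0.124],
    [0,0,0.124],
    [0,0,0.124],
    [0,0,0.124],
    [0,0,0.124],
    [0,0,0.124],
    [0,0,0.124],
    [0,0,0.124],
    [0,0,0.124],
  ],
  translation=[
    [-0.02,0,-0.035],
    [-0.578,0.067,-0.049],
    [-0.578,0.067,-0.049],
    [-0.578,0.067,-0.049],
    [-0.578,0.067,-0.049],
    [-0.578,0.067,-0.049],
    [-0.578,0.067,-0.049],
    [-0.578,0.067,-0.049],
    [-0.578,0.067,-0.049],
    [-0.578,0.067,-0.049],
    [-0.578,0.067,-0.049],
    [-0.578,0.067,-0.049],
    [-0.578,0.067,-0.049],
    [-0.578,0.067,-0.049],
    [-0.578,0.067,-0.049],
    [-0.578,0.067,-0.049],
    [-0.578,0.067,-0.049],
    [-0.578,0.067,-0.049],
    [-0.578,0.067,-0.049],
    [-0.578,0.067,-0.049],
  ],
  grip=[-1,-1,-1,-1,-1,-1,-1,-1,-1,-1,-1,-1,-1,-1,-1,-1,-1,-1,-1,-1],
)

```text
t: 8.92
ee_pos: [469.7, -347.8, 247.4]
eef_rot: [[0.241, 0.971, 0.0], [0.971, -0.241, 0.0], [0.001, 0.0, -1.0]]
ft_force: [-0.9, -0.4, -0.9]
grip_width: 1.005
grasp_force: 0.0
```

```bash
python3 -c "
from h import *
go(tp(-60,137))
tins('scene',(380,600,-460,-200,150,168))"
```

```text
at [ 469.7 -347.8  247.4] yaw 76.06 F [-0.9 -0.4 -0.9] w 1.005 gf 0.0 t 8.9 j7 37
[np.float64(468.78309929283864), np.float64(-349.5923209170848), 137, 75.9] shift [-0.002, -0.0005, 0.1104] turn [0.0003, -0.0006, 0.0027]
scene 74 rect [ 519.7 -207.3] [58.4 12.6] 1.1 zmax 167.0
scene 630 rect [ 470.  -350.5] [49.1 66.9] 73.7 zmax 165.0
scene 52 rect [ 446.2 -389.2] [ 5.6 57.6] 73.4 zmax 167.4
scene 72 rect [ 491.2 -392.3] [15.  32.8] 36.0 zmax 167.3
```

Emit:
drive_tool(
  turn=[
    [0,0,0],
    [0,0,0],
    [0,0,0],
    [0,0,0],
    [0,0,0],
    [0,0,0],
    [0,0,0],
    [0,0,0],
    [0,0,0],
    [0,0,0],
    [0,0,0],
    [0,0,0],
    [0,0,0],
    [0,0,0],
    [0,0,0],
    [0,0,0],
    [0,0,0],
  ],
  translation=[
    [-0.002,0,0.035],
    [-0.002,0,0.07],
    [-0.002,0,0.095],
    [-0.002,0,0.11],
    [-0.002,0,0.11],
    [-0.002,0,0.11],
    [-0.002,0,0.11],
    [-0.002,0,0.11],
    [-0.002,0,0.11],
    [-0.002,0,0.11],
    [-0.002,0,0.11],
    [-0.002,0,0.11],
    [-0.002,0,0.08],
    [-0.002,0,0.04],
    [-0.002,0,0.0],
    [-0.002,0,0.0],
    [-0.002,0,0.0],
  ],
  grip=[-1,-1,-1,-1,-1,1,1,1,1,1,1,1,1,1,1,1,1],
)

```text
t: 10.38
ee_pos: [469.6, -351.4, 250.2]
eef_rot: [[0.242, 0.97, 0.005], [0.97, -0.242, -0.002], [-0.001, 0.005, -1.0]]
ft_force: [0.5, 0.9, -2.1]
grip_width: 0.72
grasp_force: 66.4
```

```bash
python3 -c "
from h import *
go(cp(0,200),cp(0,52))"
```

```text
at [ 469.6 -351.4  250.2] yaw 75.98 F [ 0.5  0.9 -2.1] w 0.72 gf 66.4 t 10.4 j7 37
[np.float64(480.3), np.float64(291.7), 200, 83.1] shift [0.6266, -0.1456, 0.0491] turn [0.0048, 0.0009, -0.1242]
[np.float64(480.3), np.float64(291.7), 52, 83.1] shift [0.6267, -0.1463, 0.1971] turn [0.0048, 0.0009, -0.1242]
```

Emit:
drive_tool(
  turn=[
    [0,0,0],
    [0.003,0,-0.124],
    [0.003,0,-0.124],
    [0.003,0,-0.124],
    [0.003,0,-0.124],
    [0.003,0,-0.124],
    [0.003,0,-0.124],
    [0.003,0,-0.124],
    [0.003,0,-0.124],
    [0.003,0,-0.124],
    [0.003,0,-0.124],
    [0.003,0,-0.124],
    [0.003,0,-0.124],
    [0.003,0,-0.124],
    [0.003,0,-0.124],
    [0.003,0,-0.124],
    [0.003,0,-0.124],
    [0.003,0,-0.124],
    [0.003,0,-0.124],
    [0.003,0,-0.124],
  ],
  translation=[
    [0.03,0,0],
    [0.627,-0.145,0.049],
    [0.627,-0.145,0.049],
    [0.627,-0.145,0.049],
    [0.627,-0.145,0.049],
    [0.627,-0.145,0.049],
    [0.627,-0.145,0.049],
    [0.627,-0.145,0.049],
    [0.627,-0.145,0.049],
    [0.627,-0.145,0.049],
    [0.627,-0.145,0.049],
    [0.627,-0.145,0.049],
    [0.627,-0.145,0.049],
    [0.627,-0.145,0.049],
    [0.627,-0.145,0.049],
    [0.627,-0.145,0.049],
    [0.627,-0.145,0.049],
    [0.627,-0.145,0.049],
    [0.627,-0.145,0.049],
    [0.627,-0.145,0.049],
  ],
  grip=[1,1,1,1,1,1,1,1,1,1,1,1,1,1,1,1,1,1,1,1],
)

```text
t: 12.05
ee_pos: [480.3, 291.3, 198.2]
eef_rot: [[0.122, 0.992, -0.003], [0.992, -0.122, 0.0], [-0.0, -0.003, -1.0]]
ft_force: [-0.1, 0.6, -2.0]
grip_width: 0.714
grasp_force: 66.3
```

```bash
python3 -c "
from h import *
go(cp(0,52))
tins('top',(380,600,-460,-200,135,168))
tins('scene',(380,600,-460,-150,163,185))"
```

```text
at [480.3 291.3 198.2] yaw 82.98 F [-0.1  0.6 -2. ] w 0.714 gf 66.3 t 12.1 j7 -29
[np.float64(480.3), np.float64(291.7), 52, 83.1] shift [0.0005, 0.0005, 0.1462] turn [-0.0031, 0.0003, -0.0022]
top 167 rect [ 459.4 -384.6] [18.3 82.3] 76.9 zmax 167.3
scene 370 rect [ 506.6 -195.6] [20.4 87. ] 76.3 zmax 182.4
scene 408 rect [ 456.9 -388.8] [20.1 87.9] 75.9 zmax 182.4
```

Emit:
drive_tool(
  turn=[
    [-0.003,0,0],
    [-0.003,0,0],
    [-0.003,0,0],
    [-0.003,0,0],
    [-0.003,0,0],
    [-0.003,0,0],
    [-0.003,0,0],
    [-0.003,0,0],
    [-0.003,0,0],
    [-0.003,0,0],
    [-0.003,0,0],
    [-0.003,0,0],
    [-0.003,0,0],
    [-0.003,0,0],
  ],
  translation=[
    [0,0,0.04],
    [0,0,0.08],
    [0,0,0.12],
    [0,0,0.135],
    [0,0,0.145],
    [0,0,0.145],
    [0,0,0.145],
    [0,0,0.145],
    [0,0,0.145],
    [0,0,0.145],
    [0,0,0.11],
    [0,0,0.07],
    [0,0,0.03],
    [0,0,0],
  ],
  grip=[1,1,1,1,1,1,-1,-1,-1,-1,-1,-1,-1,-1],
)

```text
t: 13.32
ee_pos: [480.7, 292.4, 201.6]
eef_rot: [[0.121, 0.993, 0.002], [0.993, -0.121, 0.001], [0.002, 0.002, -1.0]]
ft_force: [0.3, 0.4, -0.0]
grip_width: 1.001
grasp_force: 0.0
```

```bash
python3 -c "
from h import *
go(tp(0,250),tp(0,105))
for c in('top','scene'): tins(c,(400,560,150,430,65,100))
tins('top',(380,600,-460,-140,100,135),'c')"
```

```text
at [480.7 292.4 201.6] yaw 83.04 F [ 0.3  0.4 -0. ] w 1.001 gf 0.0 t 13.3 j7 -29
[np.float64(483.4), np.float64(-291.4), 250, 75.9] shift [-0.5791, 0.0736, -0.0492] turn [0.0016, -0.0018, 0.1246]
[np.float64(483.4), np.float64(-291.4), 105, 75.9] shift [-0.5793, 0.0733, 0.0958] turn [0.0016, -0.0018, 0.1246]
top 334 rect [481.5 292.6] [48.  61.6] 83.0 zmax 80.1
top 338 rect [474.8 233.1] [48.6 61.7] 83.9 zmax 79.6
scene 281 rect [478.7 288.6] [49.5 67.5] 86.0 zmax 79.7
scene 294 rect [471.2 228.8] [47.4 68.1] 80.2 zmax 79.8
top 1440 rect [ 482.3 -297.9] [181.   64.2] 75.6 zmax 120.4
```

Emit:
drive_tool(
  turn=[
    [0,0,0],
    [0,0,0.125],
    [0,0,0.125],
    [0,0,0.125],
    [0,0,0.125],
    [0,0,0.125],
    [0,0,0.125],
    [0,0,0.125],
    [0,0,0.125],
    [0,0,0.125],
    [0,0,0.125],
    [0,0,0.125],
    [0,0,0.125],
    [0,0,0.125],
    [0,0,0.125],
    [0,0,0.125],
    [0,0,0.125],
    [0,0,0.125],
    [0,0,0.125],
    [0,0,0.125],
  ],
  translation=[
    [-0.02,0,-0.035],
    [-0.579,0.074,-0.049],
    [-0.579,0.074,-0.049],
    [-0.579,0.074,-0.049],
    [-0.579,0.074,-0.049],
    [-0.579,0.074,-0.049],
    [-0.579,0.074,-0.049],
    [-0.579,0.074,-0.049],
    [-0.579,0.074,-0.049],
    [-0.579,0.074,-0.049],
    [-0.579,0.074,-0.049],
    [-0.579,0.074,-0.049],
    [-0.579,0.074,-0.049],
    [-0.579,0.074,-0.049],
    [-0.579,0.074,-0.049],
    [-0.579,0.074,-0.049],
    [-0.579,0.074,-0.049],
    [-0.579,0.074,-0.049],
    [-0.579,0.074,-0.049],
    [-0.579,0.074,-0.049],
  ],
  grip=[-1,-1,-1,-1,-1,-1,-1,-1,-1,-1,-1,-1,-1,-1,-1,-1,-1,-1,-1,-1],
)

```text
t: 15.13
ee_pos: [484.0, -290.0, 247.0]
eef_rot: [[0.242, 0.97, -0.0], [0.97, -0.242, 0.001], [0.001, -0.0, -1.0]]
ft_force: [0.0, 0.2, -0.2]
grip_width: 0.997
grasp_force: 0.0
```

```bash
python3 -c "
from h import *
go(tp(0,105))
tins('scene',(380,600,-460,-150,163,185))"
```

```text
at [ 484. -290.  247.] yaw 76.01 F [ 0.   0.2 -0.2] w 0.997 gf 0.0 t 15.1 j7 31
[np.float64(483.4), np.float64(-291.4), 105, 75.9] shift [-0.0017, -0.0002, 0.142] turn [-0.0002, -0.0007, 0.0019]
scene 368 rect [ 505.8 -195.4] [20.7 88.2] 76.2 zmax 182.0
scene 410 rect [ 457.4 -388.9] [20.1 88.8] 75.6 zmax 182.1
```

View pics/c.png

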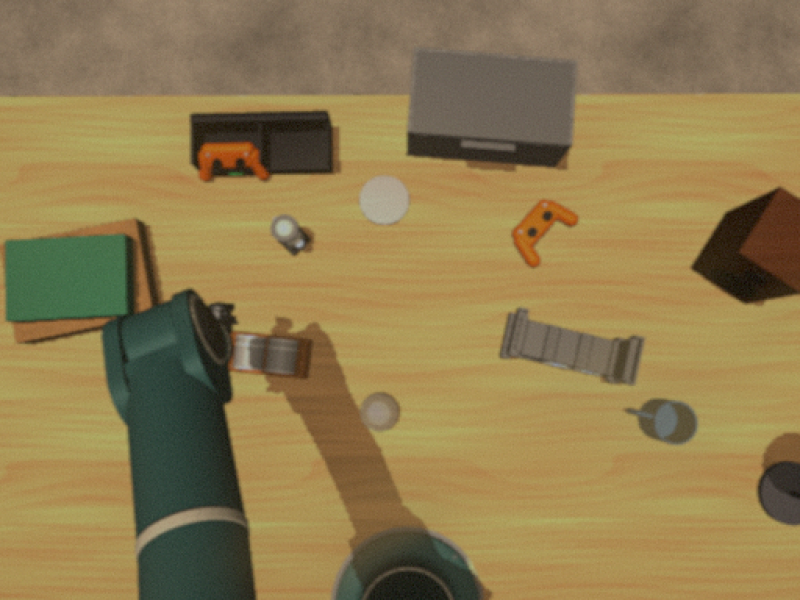

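The top view shows two tins in the cradle (pixels 250–300, 355) and the upper tray empty at (572,345). I grasp the tray next.

Emit:
drive_tool(
  turn=[
    [0,0,0],
    [0,0,0],
    [0,0,0],
    [0,0,0],
    [0,0,0],
    [0,0,0],
    [0,0,0],
    [0,0,0],
    [0,0,0],
    [0,0,0],
    [0,0,0],
    [0,0,0],
    [0,0,0],
    [0,0,0],
    [0,0,0],
  ],
  translation=[
    [-0.002,0,0.035],
    [-0.002,0,0.07],
    [-0.002,0,0.1],
    [-0.002,0,0.125],
    [-0.002,0,0.141],
    [-0.002,0,0.141],
    [-0.002,0,0.141],
    [-0.002,0,0.141],
    [-0.002,0,0.141],
    [-0.002,0,0.141],
    [-0.002,0,0.141],
    [-0.002,0,0.141],
    [-0.002,0,0.141],
    [-0.002,0,0.141],
    [-0.002,0,0.141],
  ],
  grip=[-1,-1,-1,-1,-1,-1,-1,1,1,1,1,1,1,1,1],
  grip_force=90,
)

```text
t: 16.43
ee_pos: [483.9, -293.3, 108.3]
eef_rot: [[0.243, 0.97, 0.002], [0.97, -0.243, 0.0], [0.001, 0.002, -1.0]]
ft_force: [-6.5, 4.0, 18.6]
grip_width: 0.725
grasp_force: 95.1
```

```bash
python3 -c "
from h import *
go(tp(0,200),[560,-40,200,YT],[560,-40,20,YT])"
```

```text
at [ 483.9 -293.3  108.3] yaw 75.91 F [-6.5  4.  18.6] w 0.725 gf 95.1 t 16.4 j7 39
[np.float64(483.4), np.float64(-291.4), 200, 75.9] shift [0.0018, -0.0008, -0.0917] turn [0.0024, -0.0007, 0.0002]
[560, -40, 200, 75.9] shift [0.2643, 0.0123, -0.0915] turn [0.0024, -0.0007, 0.0002]
[560, -40, 20, 75.9] shift [0.2642, 0.0119, 0.0885] turn [0.0024, -0.0007, 0.0002]
```

Emit:
drive_tool(
  turn=[
    [0,0,0],
    [0,0,0],
    [0,0,0],
    [0,0,0],
    [0,0,0],
    [0,0,0],
  ],
  translation=[
    [0,0,-0.01],
    [0,0,-0.03],
    [0,0,-0.06],
    [0,0,-0.09],
    [0,0,-0.1],
    [0,0,-0.1],
  ],
  grip=[1,1,1,1,1,1],
)

```text
t: 16.93
ee_pos: [484.3, -293.7, 209.4]
eef_rot: [[0.243, 0.97, 0.005], [0.97, -0.243, -0.001], [-0.0, 0.005, -1.0]]
ft_force: [0.4, -1.0, -3.0]
grip_width: 0.72
grasp_force: 100.5
```

```bash
python3 -c "
from h import *
go([560,-40,200,YT],[560,-40,30,YT])
for c in('scene',): tins(c,(380,600,-460,-140,100,320),'d')"
```

```text
at [ 484.3 -293.7  209.4] yaw 75.92 F [ 0.4 -1.  -3. ] w 0.72 gf 100.5 t 16.9 j7 33
[560, -40, 200, 75.9] shift [0.2645, 0.0117, 0.0095] turn [0.0049, 0.0001, 0.0003]
[560, -40, 30, 75.9] shift [0.2645, 0.0108, 0.1795] turn [0.0049, 0.0001, 0.0003]
scene 4899 rect [ 495.9 -296. ] [220.4 113.2] 75.4 zmax 298.3
```

View pics/d.png

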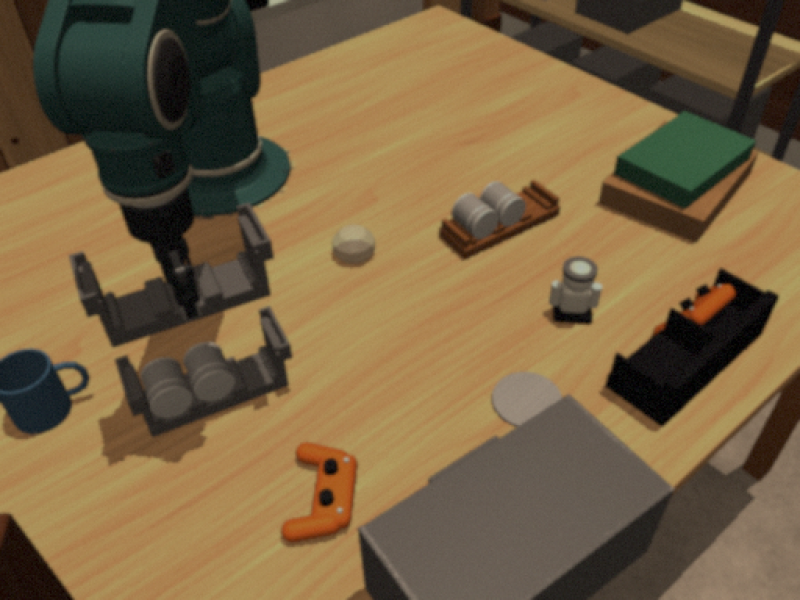

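Tray held level at (185,285); the lower tray has two tins at (165,388) and (208,370). I carry the tray over to open shelf.

Emit:
drive_tool(
  turn=[
    [0.005,0,0],
    [0.005,0,0],
    [0.005,0,0],
    [0.005,0,0],
    [0.005,0,0],
    [0.005,0,0],
    [0.005,0,0],
    [0.005,0,0],
    [0.005,0,0],
    [0.005,0,0],
    [0.005,0,0],
    [0.005,0,0],
    [0.005,0,0],
  ],
  translation=[
    [0.03,0.002,0],
    [0.06,0.004,0],
    [0.1,0.006,0],
    [0.14,0.008,0],
    [0.18,0.01,0],
    [0.22,0.012,0.05],
    [0.25,0.012,0.09],
    [0.264,0.012,0.12],
    [0.264,0.012,0.14],
    [0.264,0.012,0.15],
    [0.264,0.012,0.15],
    [0.264,0.012,0.15],
    [0.264,0.012,0.15],
  ],
  grip=[1,1,1,1,1,1,1,1,1,1,1,1,1],
)

```text
t: 18.07
ee_pos: [559.7, -41.3, 57.7]
eef_rot: [[0.245, 0.969, -0.003], [0.969, -0.245, 0.001], [0.0, -0.003, -1.0]]
ft_force: [-0.3, 0.9, -3.3]
grip_width: 0.722
grasp_force: 100.3
```

```bash
python3 -c "
from h import *
go([560,-40,23,YT])
for c in('scene',): tins(c,(480,660,-180,100,100,140))"
```

```text
at [559.7 -41.3  57.7] yaw 75.81 F [-0.3  0.9 -3.3] w 0.722 gf 100.3 t 18.1 j7 13
[560, -40, 23, 75.9] shift [0.0014, 0.0001, 0.0347] turn [-0.0032, -0.0, -0.0015]
scene 442 rect [584.9  55.6] [23.  87.1] 77.4 zmax 131.7
scene 303 rect [560.3 -53.7] [ 24.8 132.3] 86.6 zmax 138.3
scene 382 rect [ 533.8 -137.4] [21.2 89.6] 75.7 zmax 131.5
```

Emit:
drive_tool(
  turn=[
    [-0.003,0,0],
    [-0.003,0,0],
    [-0.003,0,0],
    [-0.003,0,0],
    [-0.003,0,0],
    [-0.003,0,0],
    [-0.003,0,0],
    [-0.003,0,0],
    [-0.003,0,0],
    [-0.003,0,0],
    [-0.003,0,0],
    [-0.003,0,0],
    [-0.003,0,0],
    [-0.003,0,0],
  ],
  translation=[
    [0,0,0.015],
    [0,0,0.027],
    [0,0,0.033],
    [0,0,0.0355],
    [0,0,0.0355],
    [0,0,0.0355],
    [0,0,0.0355],
    [0,0,0.0355],
    [0,0,0.0355],
    [0,0,0.03],
    [0,0,0.0],
    [0,0,-0.04],
    [0,0,-0.08],
    [0,0,-0.1],
  ],
  grip=[1,1,1,1,1,1,-1,-1,-1,-1,-1,-1,-1,-1],
)

```text
t: 19.28
ee_pos: [560.7, -40.8, 160.6]
eef_rot: [[0.244, 0.97, 0.002], [0.97, -0.244, 0.001], [0.001, 0.002, -1.0]]
ft_force: [1.1, -0.1, 0.6]
grip_width: 1.001
grasp_force: 0.0
```

```bash
python3 -c "
from h import *
go(tp(0,200),tp(0,52))
for c in('scene','top'): tins(c,(480,660,-180,100,75,110)); tins(c,(380,600,-460,-150,55,82));tins(c,(380,600,-460,-150,83,110))"
```

```text
at [560.7 -40.8 160.6] yaw 75.85 F [ 1.1 -0.1  0.6] w 1.001 gf 0.0 t 19.3 j7 8
[np.float64(483.4), np.float64(-291.4), 200, 75.9] shift [-0.2618, -0.0136, -0.0396] turn [0.0016, -0.001, -0.0008]
[np.float64(483.4), np.float64(-291.4), 52, 75.9] shift [-0.262, -0.0139, 0.1084] turn [0.0016, -0.001, -0.0008]
scene 357 rect [582.7  57.1] [21.6 88.8] 75.9 zmax 96.2
scene 327 rect [ 534.  -136.8] [20.6 86.6] 75.3 zmax 96.4
scene 39 rect [ 496.3 -188.4] [ 5.7 58.8] 78.3 zmax 81.7
scene 97 rect [ 511.  -204.3] [73.6 17.4] 1.8 zmax 80.1
scene 28 rect [ 561.6 -153.3] [ 5.5 28.2] 88.1 zmax 81.0
scene 673 rect [ 478.7 -290.6] [54.1 65.4] 75.4 zmax 79.1
scene 713 rect [ 464.2 -348.7] [53.8 66. ] 75.8 zmax 78.7
scene 51 rect [ 448.4 -388.9] [ 5.8 61.4] 74.6 zmax 81.2
scene 64 rect [ 487.6 -389.5] [15.  36.3] 41.8 zmax 81.2
scene 263 rect [ 503.4 -193.8] [20.2 87.4] 76.3 zmax 96.5
scene 33 rect [ 560.7 -151.3] [ 4.8 27.1] 76.5 zmax 96.6
scene 289 rect [ 456.7 -388.1] [20. 87.] 76.3 zmax 96.2
top 207 rect [585.2  59.4] [19.9 84. ] 75.4 zmax 96.4
top 175 rect [ 535.8 -134.1] [20.1 83.3] 75.6 zmax 95.7
top 28 rect [ 517.6 -193.7] [10.  53.4] 65.7 zmax 81.0
top 389 rect [ 479.9 -287.2] [53.3 61.2] 75.8 zmax 79.4
top 508 rect [ 466.6 -356.3] [74.7 83. ] 75.6 zmax 80.2
top 149 rect [ 507.  -191.6] [20.1 84.5] 76.2 zmax 97.6
top 105 rect [ 458.5 -387.9] [17.7 83.4] 77.1 zmax 97.1
top 68 rect [ 460.4 -380.8] [11.2 62.7] 76.4 zmax 89.6
```

```bash
sed -i 's/^YT,YC=.*/YT,YC=76.0,83.1/; s/^T=np.array.*;/T=np.array([481.3,-290.4]);/' h.py; python3 -c "
from h import *
go(tp(0,200),tp(0,52),tp(-60,200))"
```

```text
at [559.1 -40.  155.5] yaw 75.91 F [-1.  -0.6 -0.5] w 1.002 gf 0.0 t 19.6 j7 8
[np.float64(481.3), np.float64(-290.4), 200, 76.0] shift [-0.2618, -0.0147, -0.0444] turn [-0.0033, 0.0003, -0.0016]
[np.float64(481.3), np.float64(-290.4), 52, 76.0] shift [-0.2618, -0.0142, 0.1036] turn [-0.0033, 0.0003, -0.0016]
[np.float64(466.78468626401997), np.float64(-348.61774357655975), 200, 76.0] shift [-0.3218, -0.0146, -0.0444] turn [-0.0033, 0.0003, -0.0016]
```

Emit:
drive_tool(
  turn=[
    [0,0,0],
    [0,0,0],
    [0,0,0],
    [0,0,0],
    [0,0,0],
    [0,0,0],
    [0,0,0],
    [0,0,0],
    [0,0,0],
    [0,0,0],
    [0,0,0],
    [0,0,0],
    [0,0,0],
  ],
  translation=[
    [-0.01,0,-0.035],
    [-0.04,0,-0.045],
    [-0.262,-0.015,-0.044],
    [-0.262,-0.015,-0.044],
    [-0.262,-0.015,-0.044],
    [-0.262,-0.015,-0.044],
    [-0.262,-0.015,-0.044],
    [-0.262,-0.015,-0.044],
    [-0.262,-0.015,-0.044],
    [-0.262,-0.015,-0.044],
    [-0.262,-0.015,-0.044],
    [-0.262,-0.015,-0.044],
    [-0.262,-0.015,-0.044],
  ],
  grip=[-1,-1,-1,-1,-1,-1,-1,-1,-1,-1,-1,-1,-1],
  grip_force=60,
)

```text
t: 20.67
ee_pos: [481.9, -289.5, 200.0]
eef_rot: [[0.242, 0.97, -0.002], [0.97, -0.242, 0.001], [0.0, -0.002, -1.0]]
ft_force: [0.3, 0.5, 0.4]
grip_width: 1.001
grasp_force: 0.0
```

```bash
python3 -c "
from h import *
go(tp(0,52))"
```

```text
at [ 481.9 -289.5  200. ] yaw 76.01 F [0.3 0.5 0.4] w 1.001 gf 0.0 t 20.7 j7 34
[np.float64(481.3), np.float64(-290.4), 52, 76.0] shift [-0.0011, 0.0001, 0.148] turn [-0.0025, -0.0004, 0.0001]
```

Emit:
drive_tool(
  turn=[
    [-0.002,0,0],
    [-0.002,0,0],
    [-0.002,0,0],
    [-0.002,0,0],
    [-0.002,0,0],
    [-0.002,0,0],
    [-0.002,0,0],
    [-0.002,0,0],
    [-0.002,0,0],
    [-0.002,0,0],
    [-0.002,0,0],
    [-0.002,0,0],
    [-0.002,0,0],
    [-0.002,0,0],
    [-0.002,0,0],
    [-0.002,0,0],
    [-0.002,0,0],
    [-0.002,0,0],
    [-0.002,0,0],
    [-0.002,0,0],
  ],
  translation=[
    [-0.001,0,0.04],
    [-0.001,0,0.08],
    [-0.001,0,0.115],
    [-0.001,0,0.135],
    [-0.001,0,0.148],
    [-0.001,0,0.148],
    [-0.001,0,0.148],
    [-0.001,0,0.148],
    [-0.001,0,0.148],
    [-0.001,0,0.148],
    [-0.001,0,0.148],
    [-0.001,0,0.148],
    [-0.001,0,0.148],
    [-0.001,0,0.12],
    [-0.001,0,0.08],
    [-0.001,0,0.04],
    [-0.001,0,0],
    [-0.001,0,0],
    [-0.001,0,0],
    [-0.001,0,0],
  ],
  grip=[-1,-1,-1,-1,-1,-1,1,1,1,1,1,1,1,1,1,1,1,1,1,1],
)

```text
t: 22.33
ee_pos: [481.2, -291.1, 200.5]
eef_rot: [[0.243, 0.97, 0.001], [0.97, -0.243, 0.001], [0.001, 0.001, -1.0]]
ft_force: [-0.7, 0.7, -2.1]
grip_width: 0.718
grasp_force: 66.8
```

```bash
python3 -c "
from h import *
go(cp(60,200))"
```

```text
at [ 481.2 -291.1  200.5] yaw 75.94 F [-0.7  0.7 -2.1] w 0.718 gf 66.8 t 22.3 j7 34
[np.float64(487.50821033007884), np.float64(351.2654405157667), 200, 83.1] shift [0.6246, -0.15, 0.0008] turn [0.0009, -0.0007, -0.125]
```

Emit:
drive_tool(
  turn=[
    [0,0,0],
    [0,0,-0.125],
    [0,0,-0.125],
    [0,0,-0.125],
    [0,0,-0.125],
    [0,0,-0.125],
    [0,0,-0.125],
    [0,0,-0.125],
    [0,0,-0.125],
    [0,0,-0.125],
    [0,0,-0.125],
    [0,0,-0.125],
    [0,0,-0.125],
    [0,0,-0.125],
    [0,0,-0.125],
    [0,0,-0.125],
    [0,0,-0.125],
    [0,0,-0.125],
    [0,0,-0.125],
    [0,0,-0.125],
  ],
  translation=[
    [0.03,0,0],
    [0.625,-0.15,0.001],
    [0.625,-0.15,0.001],
    [0.625,-0.15,0.001],
    [0.625,-0.15,0.001],
    [0.625,-0.15,0.001],
    [0.625,-0.15,0.001],
    [0.625,-0.15,0.001],
    [0.625,-0.15,0.001],
    [0.625,-0.15,0.001],
    [0.625,-0.15,0.001],
    [0.625,-0.15,0.001],
    [0.625,-0.15,0.001],
    [0.625,-0.15,0.001],
    [0.625,-0.15,0.001],
    [0.625,-0.15,0.001],
    [0.625,-0.15,0.001],
    [0.625,-0.15,0.001],
    [0.625,-0.15,0.001],
    [0.625,-0.15,0.001],
  ],
  grip=[1,1,1,1,1,1,1,1,1,1,1,1,1,1,1,1,1,1,1,1],
)

```text
t: 24.0
ee_pos: [488.0, 349.7, 198.8]
eef_rot: [[0.122, 0.992, -0.001], [0.992, -0.122, -0.001], [-0.001, -0.001, -1.0]]
ft_force: [0.7, 0.1, -1.4]
grip_width: 0.72
grasp_force: 66.6
```

```bash
python3 -c "
from h import *
go(cp(60,52.5))"
```

```text
at [488.  349.7 198.8] yaw 82.97 F [ 0.7  0.1 -1.4] w 0.72 gf 66.6 t 24.0 j7 -30
[np.float64(487.50821033007884), np.float64(351.2654405157667), 52.5, 83.1] shift [0.0016, -0.0006, 0.1463] turn [-0.0005, 0.0009, -0.0023]
```

Emit:
drive_tool(
  turn=[
    [0,0,0],
    [0,0,0],
    [0,0,0],
    [0,0,0],
    [0,0,0],
    [0,0,0],
    [0,0,0],
    [0,0,0],
    [0,0,0],
    [0,0,0],
    [0,0,0],
    [0,0,0],
    [0,0,0],
    [0,0,0],
    [0,0,0],
  ],
  translation=[
    [0.001,0,0.04],
    [0.001,0,0.08],
    [0.001,0,0.12],
    [0.001,0,0.135],
    [0.001,0,0.145],
    [0.001,0,0.145],
    [0.001,0,0.145],
    [0.001,0,0.145],
    [0.001,0,0.145],
    [0.001,0,0.145],
    [0.001,0,0.11],
    [0.001,0,0.07],
    [0.001,0,0.03],
    [0.001,0,0],
    [0.001,0,0],
  ],
  grip=[1,1,1,1,1,1,-1,-1,-1,-1,-1,-1,-1,-1,-1],
)

```text
t: 25.25
ee_pos: [490.2, 353.2, 205.8]
eef_rot: [[0.121, 0.993, 0.006], [0.993, -0.121, 0.006], [0.007, 0.005, -1.0]]
ft_force: [1.2, 1.1, -0.7]
grip_width: 1.0
grasp_force: 0.0
```

```bash
python3 -c "
from h import *
go(tp(-60,200))
for c in('top','scene'): tins(c,(400,560,150,430,65,100))
for c in('scene','top'): tins(c,(440,680,-180,120,85,110)); tins(c,(380,600,-460,-150,55,79))"
```

```text
at [490.2 353.2 205.8] yaw 83.05 F [ 1.2  1.1 -0.7] w 1.0 gf 0.0 t 25.2 j7 -30
[np.float64(466.78468626401997), np.float64(-348.61774357655975), 200, 76.0] shift [-0.6995, 0.0617, 0.0014] turn [0.0049, -0.007, 0.123]
top 341 rect [489.6 351.1] [48.5 61.4] 82.9 zmax 79.6
top 337 rect [481.6 292.9] [48.2 61.5] 83.3 zmax 80.1
top 342 rect [474.7 232.4] [48.9 61.7] 81.7 zmax 80.1
scene 263 rect [487.4 348.2] [47.2 64.5] 80.7 zmax 79.8
scene 280 rect [478.  288.9] [48.  67.6] 86.4 zmax 79.8
scene 304 rect [472. 228.] [51.  66.7] 83.8 zmax 79.6
scene 227 rect [583.5  57.3] [21.7 85. ] 74.6 zmax 96.4
scene 223 rect [ 532.8 -136.5] [20.6 89.8] 76.3 zmax 96.9
scene 84 rect [ 510.1 -203.6] [77.6 18.7] 2.2 zmax 78.5
scene 733 rect [ 467.6 -361.3] [76.6 77.7] 76.6 zmax 78.1
top 74 rect [586.1  61.7] [16.6 84.3] 77.1 zmax 97.8
top 80 rect [ 535.6 -135.9] [17.2 84.3] 75.1 zmax 98.5
top 27 rect [ 548.4 -131.7] [ 9.4 38.2] 76.7 zmax 89.7
top 432 rect [ 463.2 -349.1] [72.3 82.1] 85.0 zmax 78.2
```

Emit:
drive_tool(
  turn=[
    [0,0,0.123],
    [0,0,0.123],
    [0,0,0.123],
    [0,0,0.123],
    [0,0,0.123],
    [0,0,0.123],
    [0,0,0.123],
    [0,0,0.123],
    [0,0,0.123],
    [0,0,0.123],
    [0,0,0.123],
    [0,0,0.123],
    [0,0,0.123],
    [0,0,0.123],
    [0,0,0.123],
    [0,0,0.123],
    [0,0,0.123],
    [0,0,0.123],
    [0,0,0.123],
    [0,0,0.123],
  ],
  translation=[
    [-0.02,0,-0.01],
    [-0.7,0.064,0],
    [-0.7,0.064,0],
    [-0.7,0.064,0],
    [-0.7,0.064,0],
    [-0.7,0.064,0],
    [-0.7,0.064,0],
    [-0.7,0.064,0],
    [-0.7,0.064,0],
    [-0.7,0.064,0],
    [-0.7,0.064,0],
    [-0.7,0.064,0],
    [-0.7,0.064,0],
    [-0.7,0.064,0],
    [-0.7,0.064,0],
    [-0.7,0.064,0],
    [-0.7,0.064,0],
    [-0.7,0.064,0],
    [-0.7,0.064,0],
    [-0.7,0.064,0],
  ],
  grip=[-1,-1,-1,-1,-1,-1,-1,-1,-1,-1,-1,-1,-1,-1,-1,-1,-1,-1,-1,-1],
)

```text
t: 27.22
ee_pos: [466.1, -351.3, 198.2]
eef_rot: [[0.244, 0.97, -0.002], [0.97, -0.244, 0.0], [-0.0, -0.002, -1.0]]
ft_force: [-0.0, 0.3, -0.2]
grip_width: 1.003
grasp_force: 0.0
```

Emit:
drive_tool(
  turn=[
    [0,0,0],
    [0,0,0],
  ],
  translation=[
    [0,0,0],
    [0,0,0],
  ],
  grip=[-1,-1],
)

```text
t: 27.38
ee_pos: [467.4, -349.2, 198.9]
eef_rot: [[0.24, 0.971, -0.0], [0.971, -0.24, 0.001], [0.001, -0.001, -1.0]]
ft_force: [-0.1, 0.3, -0.1]
grip_width: 0.997
grasp_force: 0.0
```

```bash
python3 -c "
from h import *
go(tp(-60,52))"
```

```text
at [ 467.4 -349.2  198.9] yaw 76.11 F [-0.1  0.3 -0.1] w 0.997 gf 0.0 t 27.4 j7 41
[np.float64(466.78468626401997), np.float64(-348.61774357655975), 52, 76.0] shift [0.0003, -0.0006, 0.1469] turn [-0.0005, -0.0008, 0.0019]
```

Emit:
drive_tool(
  turn=[
    [0,0,0],
    [0,0,0],
    [0,0,0],
    [0,0,0],
    [0,0,0],
    [0,0,0],
    [0,0,0],
    [0,0,0],
    [0,0,0],
    [0,0,0],
    [0,0,0],
    [0,0,0],
    [0,0,0],
    [0,0,0],
    [0,0,0],
    [0,0,0],
    [0,0,0],
    [0,0,0],
    [0,0,0],
    [0,0,0],
  ],
  translation=[
    [0,0,0.04],
    [0,0,0.08],
    [0,0,0.115],
    [0,0,0.135],
    [0,0,0.147],
    [0,0,0.147],
    [0,0,0.147],
    [0,0,0.147],
    [0,0,0.147],
    [0,0,0.147],
    [0,0,0.147],
    [0,0,0.147],
    [0,0,0.147],
    [0,0,0.12],
    [0,0,0.08],
    [0,0,0.04],
    [0,0,0],
    [0,0,0],
    [0,0,0],
    [0,0,0],
  ],
  grip=[-1,-1,-1,-1,-1,-1,1,1,1,1,1,1,1,1,1,1,1,1,1,1],
)

```text
t: 29.05
ee_pos: [467.2, -350.1, 199.7]
eef_rot: [[0.241, 0.97, 0.001], [0.97, -0.241, 0.0], [0.001, 0.001, -1.0]]
ft_force: [0.0, 0.3, -1.5]
grip_width: 0.716
grasp_force: 66.2
```

```bash
sed -i 's/C=np.array(\[480.3,291.7\])/C=np.array([480.3,291])/' h.py; python3 -c "
from h import *
go(cp(-30,200))
for c in('scene','top'): tins(c,(380,600,-460,-150,45,79),'e' if c=='scene' else None)"
```

```text
at [ 467.2 -350.1  199.7] yaw 76.05 F [ 0.   0.3 -1.5] w 0.716 gf 66.2 t 29.1 j7 41
[np.float64(476.6958948349606), np.float64(261.21727974211666), 200, 83.1] shift [0.5955, -0.1382, -0.0001] turn [0.0012, -0.0005, -0.1231]
scene 113 rect [ 507.9 -203.3] [77.5 17.6] 0.8 zmax 77.7
scene 86 rect [ 468.3 -382.8] [16.6 71.8] 60.1 zmax 78.4
```

View pics/e.png

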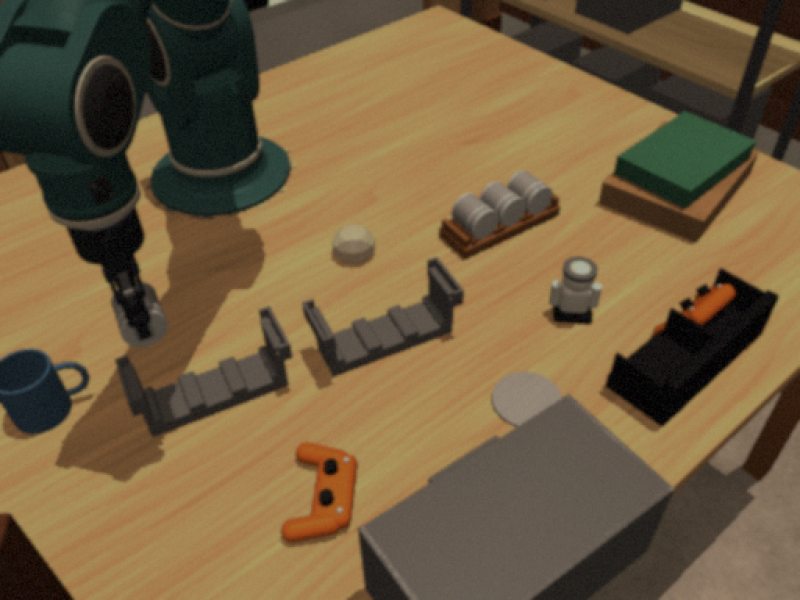

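The last tin is in the gripper at (140,315); both trays are empty, three tins sit in the cradle (500,205), and the upper tray stands at (385,330). So there are four tins, and the fourth goes to a saddle.

Emit:
drive_tool(
  turn=[
    [0,0,0],
    [0,0,-0.123],
    [0,0,-0.123],
    [0,0,-0.123],
    [0,0,-0.123],
    [0,0,-0.123],
    [0,0,-0.123],
    [0,0,-0.123],
    [0,0,-0.123],
    [0,0,-0.123],
    [0,0,-0.123],
    [0,0,-0.123],
    [0,0,-0.123],
    [0,0,-0.123],
    [0,0,-0.123],
    [0,0,-0.123],
    [0,0,-0.123],
    [0,0,-0.123],
    [0,0,-0.123],
    [0,0,-0.123],
  ],
  translation=[
    [0.03,0,0],
    [0.595,-0.138,0],
    [0.595,-0.138,0],
    [0.595,-0.138,0],
    [0.595,-0.138,0],
    [0.595,-0.138,0],
    [0.595,-0.138,0],
    [0.595,-0.138,0],
    [0.595,-0.138,0],
    [0.595,-0.138,0],
    [0.595,-0.138,0],
    [0.595,-0.138,0],
    [0.595,-0.138,0],
    [0.595,-0.138,0],
    [0.595,-0.138,0],
    [0.595,-0.138,0],
    [0.595,-0.138,0],
    [0.595,-0.138,0],
    [0.595,-0.138,0],
    [0.595,-0.138,0],
  ],
  grip=[1,1,1,1,1,1,1,1,1,1,1,1,1,1,1,1,1,1,1,1],
)

```text
t: 30.82
ee_pos: [477.0, 259.0, 199.2]
eef_rot: [[0.123, 0.992, -0.0], [0.992, -0.123, -0.0], [-0.0, -0.0, -1.0]]
ft_force: [0.5, -0.2, -1.0]
grip_width: 0.716
grasp_force: 66.1
```

```bash
python3 -c "
from h import *
go(cp(-30,99.5))
tins('top',(440,680,-180,120,85,110))"
```

```text
at [477.  259.  199.2] yaw 82.96 F [ 0.5 -0.2 -1. ] w 0.716 gf 66.1 t 30.8 j7 -24
[np.float64(476.6958948349606), np.float64(261.21727974211666), 99.5, 83.1] shift [0.0022, -0.0006, 0.0997] turn [-0.0002, 0.0002, -0.0025]
top 86 rect [585.2  59.7] [19.7 83.2] 75.1 zmax 98.3
top 38 rect [574.8  57. ] [ 9.9 43.9] 76.1 zmax 90.1
top 79 rect [ 535.6 -136.4] [16.6 83.8] 76.2 zmax 97.8
top 50 rect [ 536.9 -129. ] [ 9.8 61.7] 76.0 zmax 88.8
```

Emit:
drive_tool(
  turn=[
    [0,0,0],
    [0,0,0],
    [0,0,0],
    [0,0,0],
    [0,0,0],
    [0,0,0],
    [0,0,0],
    [0,0,0],
    [0,0,0],
  ],
  translation=[
    [0.001,0,0.03],
    [0.001,0,0.06],
    [0.001,0,0.08],
    [0.001,0,0.09],
    [0.001,0,0.096],
    [0.001,0,0.099],
    [0.001,0,0.099],
    [0.001,0,0.099],
    [0.001,0,0.099],
  ],
  grip=[1,1,1,1,1,1,1,1,1],
)

```text
t: 31.62
ee_pos: [477.1, 260.7, 101.5]
eef_rot: [[0.121, 0.993, -0.0], [0.993, -0.121, 0.0], [0.0, -0.0, -1.0]]
ft_force: [-4.7, -5.0, 4.8]
grip_width: 0.718
grasp_force: 66.9
```

Emit:
drive_tool(
  turn=[
    [0,0,0],
    [0,0,0],
    [0,0,0],
    [0,0,0],
    [0,0,0],
    [0,0,0],
    [0,0,0],
    [0,0,0],
    [0,0,0],
    [0,0,0],
    [0,0,0],
  ],
  translation=[
    [0,0,0],
    [0,0,0],
    [0,0,0],
    [0,0,0],
    [0,0,0],
    [0,0,-0.02],
    [0,0,-0.06],
    [0,0,-0.1],
    [0,0,-0.1],
    [0,0,-0.1],
    [0,0,-0.1],
  ],
  grip=[-1,-1,-1,-1,-1,-1,-1,-1,-1,-1,-1],
)

```text
t: 32.53
ee_pos: [476.7, 261.4, 200.2]
eef_rot: [[0.12, 0.993, 0.0], [0.993, -0.12, 0.001], [0.001, -0.0, -1.0]]
ft_force: [-0.6, 0.1, -0.6]
grip_width: 1.001
grasp_force: 0.0
```

```bash
python3 -c "
from h import *
go([559.2,-39,200,76])
for c in('top','scene'): tins(c,(400,560,150,430,65,140)); tins(c,(400,560,150,430,105,140)); tins(c,(440,680,-180,120,85,110)); tins(c,(380,600,-460,-150,83,110))
print([ (round(r['conf'],2),np.round(r['xy']),np.round(px('scene',[480,290,51]))) for r in mark_of('scene','seat1')[:2]])"
```

```text
at [476.7 261.4 200.2] yaw 83.09 F [-0.6  0.1 -0.6] w 1.001 gf 0.0 t 32.5 j7 -24
[559.2, -39, 200, 76] shift [-0.2883, 0.118, 0.0001] turn [-0.0001, -0.0005, 0.1237]
top 553 rect [476.  241.8] [66.4 62.3] 82.8 zmax 125.7
top 296 rect [477.8 254.5] [37.2 60.8] 88.7 zmax 127.1
top 74 rect [585.6  61.7] [16.6 83.6] 77.2 zmax 98.9
top 51 rect [583.9  54.6] [ 9.8 61.3] 75.7 zmax 89.2
top 81 rect [ 535.5 -136. ] [17.2 83.6] 75.0 zmax 98.5
top 50 rect [ 537.3 -128.8] [ 9.4 63.6] 76.2 zmax 88.8
top 145 rect [ 506.6 -191.6] [20.7 83.8] 75.8 zmax 97.6
top 158 rect [ 459.6 -385.8] [21.3 84.2] 75.1 zmax 96.8
scene 1215 rect [479.3 288.1] [167.9  68.4] 82.6 zmax 124.7
scene 385 rect [475.7 258.2] [52.2 67.9] 85.2 zmax 126.3
scene 229 rect [583.4  56.9] [22.2 85.7] 75.3 zmax 97.0
scene 231 rect [ 532.1 -136.2] [21.1 88.2] 75.9 zmax 96.9
scene 262 rect [ 503.3 -193.9] [20.3 88.8] 76.2 zmax 96.4
scene 31 rect [ 562.  -153.9] [22.5  6.6] 0.3 zmax 96.6
scene 285 rect [ 457.  -388.2] [19.9 86.4] 76.5 zmax 96.3
[(0.92, array([323., 131.]), array([321., 130.])), (0.69, array([338., 121.]), array([321., 130.]))]
```

Emit:
drive_tool(
  turn=[
    [0,0,0],
    [0,0,0.122],
    [0,0,0.122],
    [0,0,0.122],
    [0,0,0.122],
    [0,0,0.122],
    [0,0,0.122],
    [0,0,0.122],
    [0,0,0.122],
    [0,0,0.122],
    [0,0,0.122],
    [0,0,0.122],
    [0,0,0.122],
    [0,0,0.122],
  ],
  translation=[
    [0,0,-0.02],
    [-0.289,0.118,-0.02],
    [-0.289,0.118,-0.02],
    [-0.289,0.118,-0.02],
    [-0.289,0.118,0],
    [-0.289,0.118,0],
    [-0.289,0.118,0],
    [-0.289,0.118,0],
    [-0.289,0.118,0],
    [-0.289,0.118,0],
    [-0.289,0.118,0],
    [-0.289,0.118,0],
    [-0.289,0.118,0],
    [-0.289,0.118,0],
  ],
  grip=[-1,-1,-1,-1,-1,-1,-1,-1,-1,-1,-1,-1,-1,-1],
)

```text
t: 34.15
ee_pos: [559.2, -38.6, 200.3]
eef_rot: [[0.239, 0.971, 0.0], [0.971, -0.239, 0.0], [0.001, -0.0, -1.0]]
ft_force: [-0.1, -0.8, -0.2]
grip_width: 1.002
grasp_force: 0.0
```

```bash
python3 -c "
from h import *
go([559.5,-39.5,23,76])
for c in('top','scene'): tins(c,(400,560,150,430,105,140)); tins(c,(440,680,-180,120,85,110))"
```

```text
at [559.2 -38.6 200.3] yaw 76.18 F [-0.1 -0.8 -0.2] w 1.002 gf 0.0 t 34.1 j7 6
[559.5, -39.5, 23, 76] shift [-0.0009, 0.0005, 0.1773] turn [-0.0, -0.0005, 0.0032]
top 416 rect [478.5 262.6] [52.9 61.8] 83.0 zmax 126.8
top 74 rect [585.7  61.7] [16.6 83.5] 76.9 zmax 97.5
top 70 rect [ 535.1 -136.5] [15.4 83.1] 75.7 zmax 98.1
scene 383 rect [476.4 258.4] [52.5 66.3] 84.7 zmax 126.6
scene 236 rect [583.   57.1] [22.1 85.1] 75.4 zmax 96.8
scene 223 rect [ 533.5 -136.3] [20.8 87.5] 75.2 zmax 96.6
```

Emit:
drive_tool(
  turn=[
    [0,0,0.003],
    [0,0,0.003],
    [0,0,0.003],
    [0,0,0.003],
    [0,0,0.003],
    [0,0,0.003],
    [0,0,0.003],
    [0,0,0.003],
    [0,0,0.003],
    [0,0,0.003],
    [0,0,0.003],
    [0,0,0.003],
    [0,0,0.003],
    [0,0,0.003],
    [0,0,0.003],
    [0,0,0.003],
  ],
  translation=[
    [-0.001,0,0.04],
    [-0.001,0,0.08],
    [-0.001,0,0.12],
    [-0.001,0,0.15],
    [-0.001,0,0.165],
    [-0.001,0,0.175],
    [-0.001,0,0.175],
    [-0.001,0,0.175],
    [-0.001,0,0.175],
    [-0.001,0,0.175],
    [-0.001,0,0.175],
    [-0.001,0,0.175],
    [-0.001,0,0.175],
    [-0.001,0,0.175],
    [-0.001,0,0.175],
    [-0.001,0,0.175],
  ],
  grip=[-1,-1,-1,-1,-1,-1,-1,-1,1,1,1,1,1,1,1,1],
  grip_force=90,
)

```text
t: 35.68
ee_pos: [559.8, -40.8, 27.3]
eef_rot: [[0.244, 0.97, 0.002], [0.97, -0.244, 0.001], [0.002, 0.002, -1.0]]
ft_force: [-6.9, 1.6, 23.7]
grip_width: 0.715
grasp_force: 93.0
```

Emit:
drive_tool(
  turn=[
    [0,0,0],
    [0,0,0],
    [0,0,0],
    [0,0,0],
    [0,0,0],
    [0,0,0],
    [0,0,0],
    [0,0,0],
    [0,0,0],
  ],
  translation=[
    [0,0,-0.01],
    [0,0,-0.04],
    [0,0,-0.08],
    [0,0,-0.12],
    [0,0,-0.16],
    [0,0,-0.18],
    [0,0,-0.18],
    [0,0,-0.18],
    [0,0,-0.18],
  ],
  grip=[1,1,1,1,1,1,1,1,1],
)

```text
t: 36.43
ee_pos: [558.5, -40.5, 204.8]
eef_rot: [[0.243, 0.97, -0.001], [0.97, -0.243, 0.001], [0.0, -0.001, -1.0]]
ft_force: [-0.0, 0.8, -2.8]
grip_width: 0.715
grasp_force: 100.3
```

```bash
python3 -c "
from h import *
go([482,-291,210,76.2])
for c in('top','scene'): tins(c,(440,680,-180,120,270,290));tins(c,(380,600,-460,-150,83,110))"
```

```text
at [558.5 -40.5 204.8] yaw 75.92 F [-0.   0.8 -2.8] w 0.715 gf 100.3 t 36.4 j7 6
[482, -291, 210, 76.2] shift [-0.2616, -0.0133, -0.0053] turn [-0.0007, -0.0004, -0.0048]
top 33 rect [560.8  71. ] [35.  12.1] 4.4 zmax 274.6
top 33 rect [ 558.7 -146.2] [37.2 14.1] 5.6 zmax 275.2
top 44 rect [ 515.4 -132.4] [16.3 44.1] 70.9 zmax 275.6
top 156 rect [ 506.8 -191.6] [20.4 84. ] 76.7 zmax 96.0
top 172 rect [ 459.1 -386. ] [21.2 84.1] 76.0 zmax 96.8
scene 96 rect [582.6  59. ] [19.  88.1] 75.1 zmax 273.5
scene 141 rect [565.9 -56.4] [70.2 17.4] 1.9 zmax 289.3
scene 108 rect [ 532.2 -138.3] [17.4 86.4] 76.4 zmax 274.0
scene 107 rect [618.4 -59.5] [27.1 14.2] 48.1 zmax 289.1
scene 263 rect [ 504.2 -193.9] [20.1 87.3] 76.4 zmax 96.9
scene 288 rect [ 456.6 -388.1] [20. 89.] 76.3 zmax 96.6
```

Emit:
drive_tool(
  turn=[
    [0,0,-0.004],
    [0,0,-0.004],
    [0,0,-0.004],
    [0,0,-0.004],
    [0,0,-0.004],
    [0,0,-0.004],
    [0,0,-0.004],
    [0,0,-0.004],
    [0,0,-0.004],
    [0,0,-0.004],
    [0,0,-0.004],
    [0,0,-0.004],
    [0,0,-0.004],
    [0,0,-0.004],
    [0,0,-0.004],
    [0,0,-0.004],
  ],
  translation=[
    [-0.03,-0.002,0],
    [-0.065,-0.004,0],
    [-0.1,-0.006,0],
    [-0.135,-0.008,0],
    [-0.17,-0.01,0],
    [-0.205,-0.012,0],
    [-0.235,-0.013,0],
    [-0.255,-0.0135,0],
    [-0.2625,-0.0135,0],
    [-0.2625,-0.0135,0.01],
    [-0.2625,-0.0135,0.03],
    [-0.2625,-0.0135,0.05],
    [-0.2625,-0.0135,0.06],
    [-0.2625,-0.0135,0.06],
    [-0.2625,-0.0135,0.06],
    [-0.2625,-0.0135,0.06],
  ],
  grip=[1,1,1,1,1,1,1,1,1,1,1,1,1,1,1,1],
)

```text
t: 37.97
ee_pos: [482.5, -292.0, 145.9]
eef_rot: [[0.239, 0.971, 0.001], [0.971, -0.239, -0.0], [-0.0, 0.001, -1.0]]
ft_force: [0.1, -0.3, -3.2]
grip_width: 0.714
grasp_force: 100.2
```

```bash
python3 -c "
from h import *
go([481.5,-291.85,112.8,76.2])
for c in('top','scene'): tins(c,(380,600,-460,-150,205,225));tins(c,(380,600,-460,-150,83,98))
p,_=read_camera('scene'); cv2.imwrite('pics/f.png',cv2.resize(p[130:330,30:290,::-1],None,fx=3,fy=3,interpolation=3))"
```

```text
at [ 482.5 -292.   145.9] yaw 76.16 F [ 0.1 -0.3 -3.2] w 0.714 gf 100.2 t 38.0 j7 37
[481.5, -291.85, 112.8, 76.2] shift [-0.0, -0.001, 0.0331] turn [0.0008, 0.0001, -0.0007]
top 96 rect [ 508.9 -189.6] [16.6 83.7] 75.8 zmax 215.4
top 91 rect [ 512.8 -190.1] [14.6 72.7] 76.6 zmax 96.9
scene 170 rect [ 506.7 -193.4] [19.  87.1] 75.5 zmax 215.3
scene 32 rect [ 512.3 -287.3] [ 8.1 18.7] 47.5 zmax 224.7
scene 180 rect [ 457.7 -388.6] [19.3 86.4] 76.6 zmax 215.5
scene 50 rect [ 504.2 -309.6] [18.9 12.9] 19.0 zmax 224.0
scene 96 rect [ 543.4 -308.9] [26.1 11.3] 58.7 zmax 224.0
scene 130 rect [ 522.3 -198.4] [19.9 49.4] 77.5 zmax 96.8
scene 195 rect [ 456.5 -388. ] [19.9 87.6] 76.4 zmax 96.7
```

View pics/f.png

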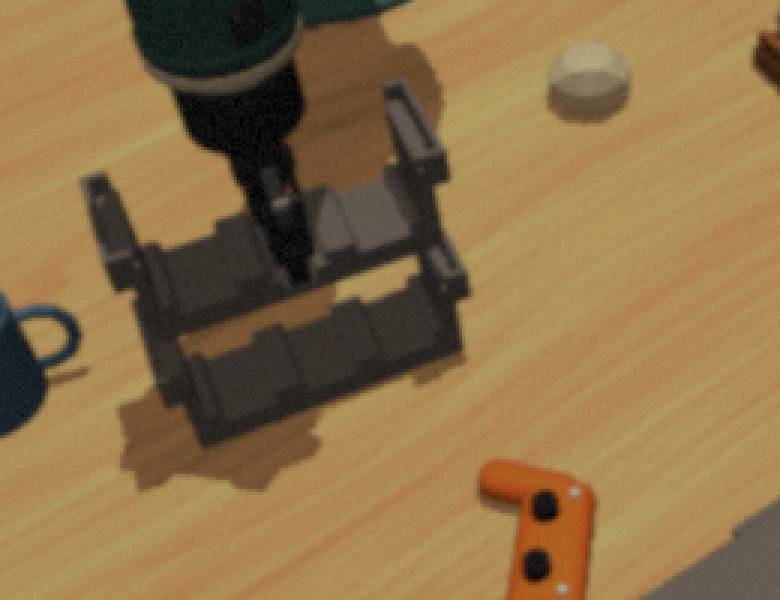

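The tray (pixel 280,230) is held level right above the lower tray (330,350), about 2 mm off in x. I correct that and lower it.

Emit:
drive_tool(
  turn=[
    [0,0,0],
    [0,0,0],
    [0,0,0],
    [0,0,0],
    [0,0,0],
    [0,0,0],
    [0,0,0],
    [0,0,0],
    [0,0,0],
    [0,0,0],
  ],
  translation=[
    [0,-0.0015,0.005],
    [0,-0.0015,0.012],
    [0,-0.0015,0.018],
    [0,-0.0015,0.023],
    [0,-0.0015,0.027],
    [0,-0.0015,0.03],
    [0,-0.0015,0.032],
    [0,-0.0015,0.033],
    [0,-0.0015,0.033],
    [0,-0.0015,0.033],
  ],
  grip=[1,1,1,1,1,1,1,1,1,1],
)

```text
t: 39.05
ee_pos: [480.4, -291.8, 113.4]
eef_rot: [[0.24, 0.971, 0.0], [0.971, -0.24, 0.001], [0.001, 0.0, -1.0]]
ft_force: [-10.5, 7.5, 25.3]
grip_width: 0.716
grasp_force: 103.6
```

```bash
python3 -c "
from h import *
go()
for c in('top','scene'): tins(c,(380,600,-460,-150,172,190))"
```

```text
at [ 480.4 -291.8  113.4] yaw 76.13 F [-10.5   7.5  25.3] w 0.716 gf 103.6 t 39.0 j7 39
top 92 rect [ 506.7 -189.7] [17.1 83.8] 75.0 zmax 183.9
scene 173 rect [ 503.4 -193.4] [20.8 88.4] 75.7 zmax 182.6
scene 27 rect [ 485.1 -194.5] [ 9.5 27.6] 76.0 zmax 174.6
scene 31 rect [ 508.7 -287. ] [ 9.6 14.2] 75.4 zmax 189.5
scene 214 rect [ 455.  -387.4] [19.9 88.3] 75.8 zmax 182.4
scene 39 rect [ 492.7 -306.7] [11.9 30.6] 77.0 zmax 189.4
scene 81 rect [ 541.2 -307.8] [25.2  9.4] 65.4 zmax 189.2
```

Emit:
drive_tool(
  turn=[
    [0,0,0],
    [0,0,0],
    [0,0,0],
    [0,0,0],
    [0,0,0],
    [0,0,0],
    [0,0,0],
    [0,0,0],
    [0,0,0],
    [0,0,0],
    [0,0,0],
    [0,0,0],
    [0,0,0],
  ],
  translation=[
    [0,0,-0.001],
    [0,0,-0.001],
    [0,0,-0.001],
    [0,0,-0.001],
    [0,0,-0.001],
    [0,0,-0.001],
    [0,0,-0.02],
    [0,0,-0.06],
    [0,0,-0.1],
    [0,0,-0.14],
    [0,0,-0.17],
    [0,0,-0.17],
    [0,0,-0.17],
  ],
  grip=[1,-1,-1,-1,-1,-1,-1,-1,-1,-1,-1,-1,-1],
)

```text
t: 40.23
ee_pos: [481.0, -292.0, 283.6]
eef_rot: [[0.239, 0.971, 0.003], [0.971, -0.239, -0.0], [0.0, 0.003, -1.0]]
ft_force: [-0.1, 0.3, -0.9]
grip_width: 0.997
grasp_force: 0.0
```

```bash
python3 -c "
from h import *
go([480,-20,290,80])
for c in('top','scene'): tins(c,(380,600,-460,-150,172,190)); tins(c,(400,560,150,430,105,140));tins(c,(400,560,150,430,65,80))"
```

```text
at [ 481.  -292.   283.6] yaw 76.16 F [-0.1  0.3 -0.9] w 0.997 gf 0.0 t 40.2 j7 30
[480, -20, 290, 80] shift [0.2638, -0.066, -0.0065] turn [0.0029, -0.0003, -0.067]
top 94 rect [ 507.4 -190.1] [17.3 84.3] 76.1 zmax 183.6
top 420 rect [478.6 262.5] [53.6 61.7] 82.9 zmax 126.7
top 316 rect [489.3 351.5] [49.3 60.8] 82.8 zmax 79.1
top 123 rect [483.2 305.9] [20.4 61.3] 83.8 zmax 79.3
top 213 rect [473.6 223.8] [31.8 61.5] 84.0 zmax 78.8
scene 215 rect [ 504.  -193.8] [20.2 89. ] 76.3 zmax 182.6
scene 174 rect [ 455.9 -388.9] [17.7 87.4] 76.4 zmax 182.3
scene 26 rect [ 464.1 -384. ] [ 8.7 29.9] 75.6 zmax 174.1
scene 387 rect [475.9 258.2] [51.5 69.8] 85.0 zmax 126.7
scene 252 rect [487.2 346.4] [68.2 48.2] 0.9 zmax 78.9
scene 354 rect [477.8 258.8] [107.2  66.3] 80.4 zmax 79.2
```

Emit:
drive_tool(
  turn=[
    [0,0,0],
    [0,0,0],
    [0,0,0],
    [0,0,0],
    [0,0,0],
    [0,0,0],
    [0,0,0],
    [0,0,0],
    [0,0,0],
    [0,0,0],
    [0,0,0],
    [0,0,0],
    [0,0,0],
    [0,0,0],
    [0,0,0],
    [0,0,0],
    [0,0,0],
    [0,0,0],
    [0,0,0],
    [0,0,0],
  ],
  translation=[
    [0.264,-0.066,-0.01],
    [0.264,-0.066,-0.01],
    [0.264,-0.066,-0.01],
    [0.264,-0.066,-0.01],
    [0.264,-0.066,-0.01],
    [0.264,-0.066,-0.01],
    [0.264,-0.066,-0.01],
    [0.264,-0.066,-0.01],
    [0.264,-0.066,-0.01],
    [0.264,-0.066,-0.01],
    [0.264,-0.066,-0.01],
    [0.264,-0.066,-0.01],
    [0.264,-0.066,-0.01],
    [0.264,-0.066,-0.01],
    [0.264,-0.066,-0.01],
    [0.264,-0.066,-0.01],
    [0.264,-0.066,-0.01],
    [0.264,-0.066,-0.01],
    [0.264,-0.066,-0.01],
    [0.264,-0.066,-0.01],
  ],
  grip=[-1,-1,-1,-1,-1,-1,-1,-1,-1,-1,-1,-1,-1,-1,-1,-1,-1,-1,-1,-1],
)

```text
t: 42.2
ee_pos: [479.7, -19.7, 292.3]
eef_rot: [[0.24, 0.971, 0.0], [0.971, -0.24, 0.0], [0.0, 0.0, -1.0]]
ft_force: [0.7, -0.5, -0.4]
grip_width: 0.998
grasp_force: 0.0
```

```bash
python3 -c "
from h import *
go()
for c in('top','scene'): tins(c,(380,600,-460,-150,172,190),'g' if c=='scene' else None); tins(c,(400,560,150,430,105,140))"
```

```text
at [479.7 -19.7 292.3] yaw 76.13 F [ 0.7 -0.5 -0.4] w 0.998 gf 0.0 t 42.2 j7 -8
top 92 rect [ 507.3 -189.7] [17.1 84.2] 75.5 zmax 183.6
top 112 rect [ 457.8 -387.4] [18.  83.8] 77.5 zmax 183.3
top 419 rect [478.6 262.1] [54.  61.6] 83.2 zmax 126.8
scene 178 rect [ 504.7 -193.5] [20.6 86.8] 75.1 zmax 182.7
scene 176 rect [ 456.4 -388.3] [19.3 85. ] 76.6 zmax 182.8
scene 379 rect [476.6 260.1] [54.9 66. ] 82.5 zmax 126.3
```

View pics/g.png

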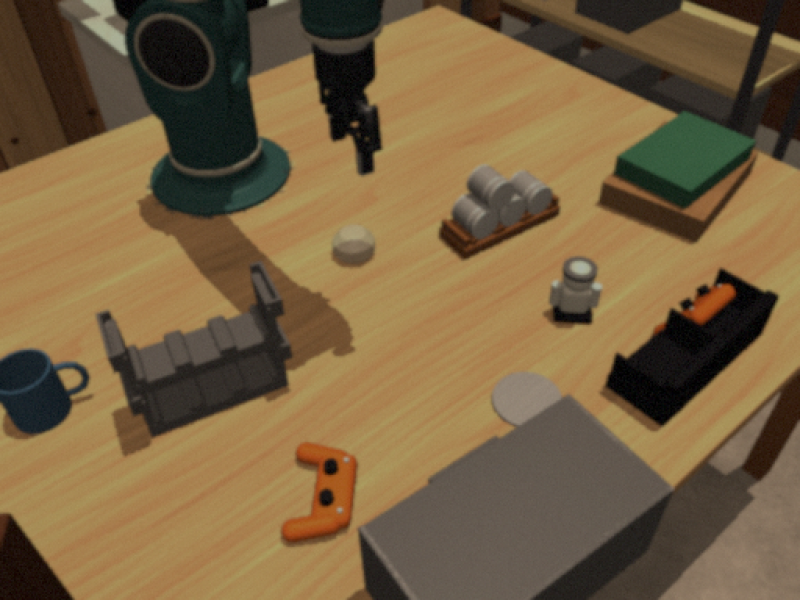

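The picture shows the trays stacked squarely at (200,360), the four-tin pyramid on the cradle at (500,205), and the gripper clear of everything at (350,140).

```bash
python3 -c "
from workcell import *
print(close_job())"
```

```text
the job is handed in; nothing more can be done
None
```

The job is handed in; no verdict came back. The last images showed all four tins in the pyramid (three in the bottom row, one saddled on top), the upper tray stacked squarely on the lower one, and the bystanders in place.

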